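Level the stand, set its sprung leg to the ring and close the cam lever

ROBOT

A 6-joint arm with a two-finger parallel gripper is mounted at the origin on a cart in front of the work surface, level with it; the furniture and walls round the work are solid. World frame = base frame: x ahead of the robot, y to its left, z up, the work surface at z = 0. Lengths are in mm, angles in rad, forces in N, time in s.
With the tool pointing down it reaches from about 275 to 1000 mm from the base axis. Payload 8.4 kg.
Tool frame: the origin (TCP) lies between the finger pads; the fingertips stand 17 mm ahead of it and the grasp point (between the pads) lies 2 mm behind it (r.tcp_to_tips is the distance from the TCP to the fingertips, in mm); z points along the fingers, y is the line along which they close (so a half turn about z gives the same grasp; the last joint's range is limited). The gripper opens to 85 mm and grips with 20 to 120 N. Pads are 22 mm wide; open, the fingers measure 114 mm over their backs; the gripper's body (76 mm by 85 mm) begins 54 mm behind the grasp point. The pads swing forward as they close: fully open they stand 13 mm farther back than shut.
Start: joints at [1.135, 0.353, 1.633, -0, 1.155, -0.002], TCP at [262.7, 567.112, 221.081] pointing down, gripper open.
Joint ranges: [-2.63, 2.63], [-0.92, 2.1], [0.06, 2.66], [-1.3, 4.44], [0, 2.69], [-3.02, 3.02]. Speed limits (rad/s): [2.22, 2.22, 2.79, 3.14, 3.14, 3.14].

INTERFACE

Orientations are given as [roll, pitch, yaw] about the fixed x, y, z axes, in that order (R = Rz(yaw) Ry(pitch) Rx(roll)).
In Python, from rig import r gives the robot as it stands. The module is installed in compiled form; this text tells all that it offers.
- The arm moves only by the tool apply_moves, never from a script. Its argument "series" is text: rows parted by semicolons, each of 7 numbers parted by spaces: the shift along the tool's x, y, z in cm, then the turn, a rotation vector about the tool's x, y, z in rad, then the gripper's target within -1 to 1 (shut at 1, half-way at 0, fully open at -1). In form: tx ty tz rx ry rz fingers; .... A call has exactly 10 rows; each row shifts and turns the commanded pose from where the row before left it, along the tool's axes as they then stand; what a row does not reach is not made up. A row lasts 1/12 s, in which the tool goes at most 41.7 mm and 7.16 degrees, less where a joint would pass 70% of its speed; a pose out of reach is approached as far as the arm can. A call with a gripper value outside its range is refused whole. The fingers move at their own pace and stop on an object; "squeeze" is the grip in N (left out, the last holds). Time passes only in rows, so rows that do not move let the fingers close, or fill a call up. It gives the time, the measured TCP pose, the force and the opening at its end, in the units of the state.
- r.sense(): the state, without advancing time (a new reading comes with each control period).
- r.grab_frame(name): name is "side" or "top" or "wrist"; returns the picture (480x640x3 uint8, blue, green, red); there is no depth.
- r.camera_info(name): a dict with "K" (3x3 intrinsics, pixels), "extrinsics" (4x4, takes a point from camera to world coordinates). Camera axes: x right, y down, z forward; pixel columns grow to the right and rows downward; lengths in mm; the calibration is good to about 2 mm. The wrist camera is an equidistant fisheye: a pixel r from the principal point sees the ray r / f radians off the axis. A picture is of the moment at which its call begins: read the wrist's pose just before it. camera_info takes no time and is no camera call; for the wrist camera it gives the pose at the moment of the call.
- r.sign_off(): hands the job in, once; it reports no verdict.
The state is a dict: "clock": time; "qpos": joint angles; "qvel": joint speeds; "joint_efforts": joint torques, N m; "eef_pos": TCP position; "tcp_rot": TCP orientation; "contact_force": force on the tool from outside, world axes, zero at the start; "wrist_torque": the same for the moment, N m; "opening": opening from 0.0 (shut) to 1.0 (fully open).
Only numpy, scipy, OpenCV 4.12 (cv2) and the standard library are available. Lean on these libraries where they do the work, as an engineer would, in place of code of your own. Each camera call takes 0.05 s, during which the arm holds its last target. There are 200 camera calls.

TASK

Level the small instrument stand's hinged platform by turning its black foot knob, then grip the leg, press it down against its spring until the middle of its orange ring is level with the collar's rim and, still holding it there, turn the gripper so that a finger sweeps the red cam lever clockwise fully home. Do not close the lever before the leg is at the ring, and leave the platform level and the beaker, box and marker where they are. Finish still gripping the leg, with the ring at the rim and the lever closed; do not let go.

Things in the scene. Friction and masses are not known exactly. Their poses are not given: they have to be found in the camera images.
- stand: instrument stand fixed to the worktop: grey foot plate 130 x 290 x 8 mm, origin under the plate's centre, z up. Along its own y axis: the platform's hinge at y = +122 mm (32 mm high), the column and leg at y = +80 mm, the foot knob at y = -80 mm, and at y = -135 mm, x = -42 mm a white post 52 mm high with a black line; the platform is level when its red end line stands at the black line
- tilt (a joint): tilt of the aluminium platform (106 x 240 x 8 mm) about its hinge, rad: 0.054 is level, less is knob end low; it starts between about -0.016 and 0.016. Only the foot knob moves it
- knob (a joint): turn of the foot knob, rad: grows counter-clockwise seen from above and raises the knob end by 0.055 rad of tilt per rad; the platform is level at 0.98, range -0.5 to 1.6; friction about 0.2 N m holds it where it is left
- knob_grip (a point): point on the axis of the round black foot knob, 10 mm below its top, where it is gripped. The knob is 33 mm across; its top stands 32 mm above the platform's upper face; it starts about 0.7 to 1.26 rad (counter-clockwise) away from level, less than a quarter turn
- rim (a point): centre of the rim (upper edge) of the dark steel collar on the column, 37 mm across, about 144 mm above the worktop; its z axis points up along the leg
- leg_tube: the round bare aluminium leg, 24 mm across, which slides up and down in the collar and turns freely in it. Origin on its axis 90 mm below its top. At the start it stands 82 to 98 mm out of the collar and can be pressed down to 45 mm. Its spring and friction resist with up to about 10 N; let go at the ring it springs back up by about 15 mm, even with the lever closed
- leg_grip (a point): point on the leg's axis 26 mm below its top: where to grip it, from above. At the ring it ends 34 mm above the rim; fingertips may reach 20 mm lower
- mark (a point): centre of the orange ring painted round the leg (6 mm high, moves with the leg), 60 mm below the top of the leg. It starts 22 to 38 mm above the rim; the leg is at its length when this point is at the height of rim
- lever (a joint): turn of the red cam lever round the column's axis, rad: 0 is open (it then points from the column toward 95 degrees clockwise of the stand's own +x axis, that is toward the knob), grows clockwise seen from above, 1.05 is fully closed, against its stop. It starts at 0 to 0.25 and stays where it is left (friction 0.12 N m)
- paddle (a point): middle of the lever's upright red paddle, 33.5 mm from the leg's axis and 24 mm above the rim. The paddle is a radial plate 5 mm thick which reaches from 19 to 48 mm from the leg's axis and from 14 mm below to 48 mm above the rim, so a finger that holds the leg meets it when the gripper turns clockwise about the leg; the gripper should first take the leg with one finger some 60 degrees counter-clockwise of the paddle (seen from above)
- beaker: glass beaker with blue content, 53 mm across, 68 mm high, loose; origin at its underside; not to be disturbed
- litmus_box: flat yellow box, 42 x 75 x 14 mm, loose; origin at its underside; not to be disturbed
- marker: white marker pen with dark blue cap, 126 mm long, 12 mm thick, lying loose; not to be disturbed

How it is judged (in metres and radians):
On the way, in this order (a step that is already met when the one before it is completed fails the run):
1. the platform is level, with the lever still open (angle between rim's own z axis and vertical below 0.014 rad and value of joint lever below 0.6 rad), for 0.3 s.
2. the leg is gripped and held with its ring at the rim, platform level, lever still open (all of step 1 and z of mark in the frame of rim between -0.004 and 0.004 m and contact force between the fingers and leg_tube above 3 N), for 0.2 s.
At the end, for the whole second after the job is handed in: The fingers still grip the leg (more than 3 N), the ring's middle is within 4 mm of the rim's height, the lever is closed past 0.98 of 1.05 rad, and the platform is level within 0.014 rad (angle between rim's own z axis and vertical below 0.014 rad and z of mark in the frame of rim between -0.004 and 0.004 m and contact force between the fingers and leg_tube above 3 N and value of joint lever above 0.98 rad); the arm keeps its last pose, push and grip.
It fails at once if the lever is closed (past 0.75 rad) while the ring is more than 10 mm from the rim (value of joint lever above 0.75 rad and (z of mark in the frame of rim above 0.01 m or z of mark in the frame of rim below -0.01 m)).
It fails at once if the beaker, the box or the marker is shifted by more than 30 mm or the beaker tipped (distance of any of beaker, litmus_box, marker from where it was at the start of the episode above 0.03 m or angle between beaker's own z axis and vertical above 0.5 rad).
It also fails if it takes over 45 s, if anything falls off the work surface, if the arm or the gripper's body presses on something with over 40 N, if the wrist force passes 120 N, or if a joint passes its speed limit or range.

## Working session

There is one attempt and no reset: what is moved stays moved. The work goes in short steps, Python scripts to look and compute and a tool call to move; the robot and the scene stay as the last step left them, time stands still between calls to the robot, and variables do not carry over. Pictures are saved under pics/ and viewed, on a budget of 15 in all, crops included, one or two more only if the job needs it, and the job is handed in when it is done.

Besides the shell and the picture viewer there is one more tool, called after "Emit:" in YAML: its name, and indented under it one key for each argument. apply_moves: Moves the arm, as the interface text tells. Its arguments: {"type":"object","properties":{"series":{"type":"string"},"squeeze":{"type":"number"}},"required":["series"]}

```bash
mkdir -p pics; python3 - <<'E'
from rig import r
import cv2,numpy as np
s=r.sense();print({k:np.round(v,3).tolist() for k,v in s.items()})
for n in("side","top"):
    cv2.imwrite(f"pics/{n}0.png",r.grab_frame(n));c=r.camera_info(n);print(n,np.round(c["K"],1).tolist(),np.round(c["extrinsics"],3).tolist())
c=r.camera_info("wrist");print(np.round(c["K"],1).tolist(),np.round(c["extrinsics"],3).tolist(),r.tcp_to_tips)
E
```

```text
{'clock': 0.0, 'qpos': [1.135, 0.354, 1.634, -0.0, 1.155, -0.002], 'qvel': [0.001, 0.0, -0.0, 0.001, -0.001, 0.001], 'joint_efforts': [0.003, -60.527, -34.206, 0.0, 0.009, -0.0], 'eef_pos': [262.483, 566.638, 220.374], 'tcp_rot': [-3.14, 0.0, 2.708], 'contact_force': [0.183, -0.581, -0.728], 'wrist_torque': [-0.044, -0.025, -0.008], 'opening': 1.0}
side [[450.7, 0.0, 325.3], [0.0, 450.7, 234.5], [0.0, 0.0, 1.0]] [[0.987, -0.091, 0.132, 342.849], [-0.158, -0.412, 0.897, -998.746], [-0.027, -0.907, -0.421, 619.508], [0.0, 0.0, 0.0, 1.0]]
top [[595.9, 0.0, 320.2], [0.0, 595.9, 239.5], [0.0, 0.0, 1.0]] [[-0.028, -0.994, 0.106, 339.722], [-1.0, 0.028, -0.004, -26.911], [0.001, -0.106, -0.994, 1448.023], [0.0, 0.0, 0.0, 1.0]]
[[371.6, 0.0, 323.1], [0.0, 371.6, 236.3], [0.0, 0.0, 1.0]] [[0.421, 0.871, 0.255, 197.534], [0.907, -0.403, -0.119, 597.407], [-0.001, 0.281, -0.96, 371.769], [0.0, 0.0, 0.0, 1.0]] 17.0
```

View pics/top0.png

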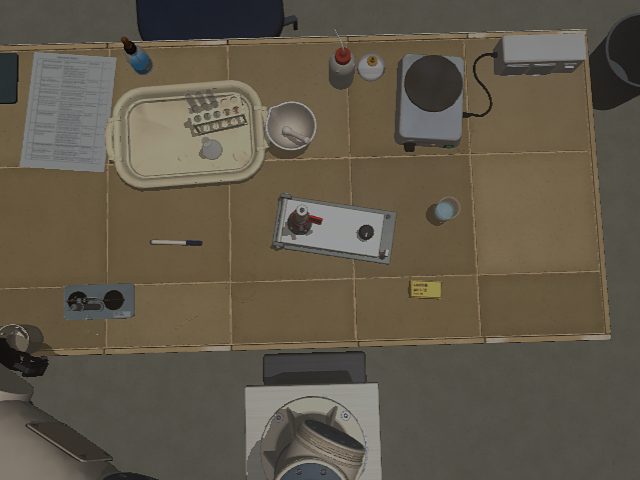

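View pics/side0.png

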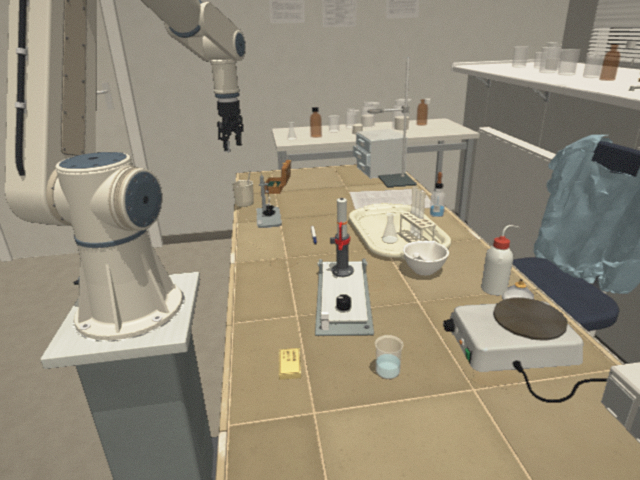

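The top view shows the stand at about (272–396, 193–264), with the leg near (300, 213), the knob at (366, 232) and the lever pointing toward the knob. The beaker is at (445, 210), the box at (426, 289) and the marker at (176, 242). The side view shows the leg at (342, 200–270), the knob at (343, 301) and the post at (325, 320). I'll enlarge both.

```bash
python3 - <<'E'
import cv2,numpy as np
t=cv2.imread("pics/top0.png")[188:268,264:404]; s=cv2.imread("pics/side0.png")[190:340,305:385]
cv2.imwrite("pics/topc.png",cv2.resize(t,None,fx=5.7,fy=5.7,interpolation=cv2.INTER_CUBIC))
cv2.imwrite("pics/sidec.png",cv2.resize(s,None,fx=4,fy=4,interpolation=cv2.INTER_CUBIC))
E
```

```text
(no output)
```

View pics/topc.png

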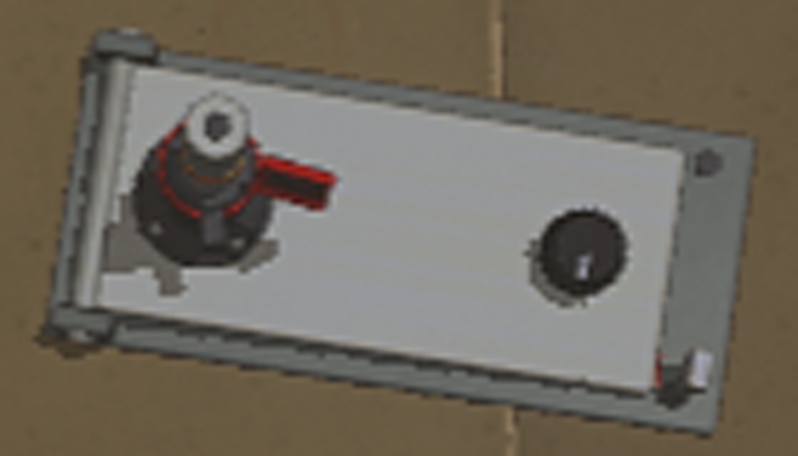

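View pics/sidec.png

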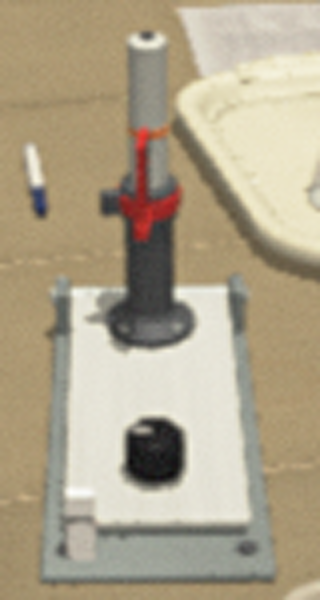

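The enlarged crops give these pixel positions.

| Feature | Top crop | Side crop |
|---|---|---|
| Leg top | (217, 125) | (147, 38) |
| Knob top | (583, 252) | (154, 432) |
| Plate corners | (755, 138), (714, 432), (92, 55) | not read |
| Lever tip | (330, 188) | not read |
| Ring | not read | (150, 132) |

The lever points nearly straight at the knob.

```bash
cat > h.py <<'E'
import numpy as np
from rig import r
def ray(n,u,v):
    c=r.camera_info(n);E=np.array(c["extrinsics"]);K=np.array(c["K"])
    x,y=(u-K[0,2])/K[0,0],(v-K[1,2])/K[1,1]
    if n=="wrist":
        t=np.hypot(x,y);d=np.array([x/t*np.sin(t),y/t*np.sin(t),np.cos(t)])
    else:d=np.array([x,y,1.])
    return E[:3,3],E[:3,:3]@d/np.linalg.norm(d)
def atz(n,u,v,z):
    o,d=ray(n,u,v);return o+d*(z-o[2])/d[2]
def tri(rs):
    A=[];b=[]
    for o,d in rs:
        P=np.eye(3)-np.outer(d,d);A.append(P);b.append(P@o)
    p=np.linalg.lstsq(np.vstack(A),np.hstack(b),rcond=None)[0]
    return p,[float(np.linalg.norm((np.eye(3)-np.outer(d,d))@(p-o))) for o,d in rs]
def proj(n,p):
    c=r.camera_info(n);E=np.array(c["extrinsics"]);K=np.array(c["K"])
    q=E[:3,:3].T@(np.asarray(p,float)-E[:3,3])
    if n=="wrist":
        t=np.arctan2(np.hypot(q[0],q[1]),q[2]);f=t/np.hypot(q[0],q[1]);return K[0,2]+K[0,0]*q[0]*f,K[1,2]+K[1,1]*q[1]*f
    return K[0,2]+K[0,0]*q[0]/q[2],K[1,2]+K[1,1]*q[1]/q[2]
E
python3 - <<'E'
from h import *
np.set_printoptions(precision=1,suppress=True)
T=lambda u,v:(264-.5+(u+.5)/5.7,188-.5+(v+.5)/5.7)
S=lambda u,v:(305-.5+(u+.5)/4,190-.5+(v+.5)/4)
for n,t,s in(("legtop",(217,125),(147,38)),("knobtop",(583,252),(154,432))):
    print(n,tri([ray("top",*T(*t)),ray("side",*S(*s))]))
print("knob z57",atz("top",*T(583,252),57),atz("side",*S(154,432),57))
print("leg z234",atz("top",*T(217,125),234),atz("side",*S(147,38),234))
for t in((755,138),(714,432),(92,55),(55,338)):print("plate",atz("top",*T(*t),8))
for s in((42,578),(274,572)):print("plateS",atz("side",*S(*s),8))
print("levertip",atz("top",*T(330,188),190),"ring",atz("side",*S(150,132),170))
for n,u,v,z in(("beaker",445,207,40),("box",426,289,14),("marker",176,242,6)):print(n,atz("top",u,v,z))
E
```

```text
legtop (array([532.4,   5. , 238.3]), [0.3978883691423797, 0.3978883691423192])
knobtop (array([ 505.3, -140.1,   53.6]), [1.2143779516261448, 1.2143779516258666])
knob z57 [ 503.7 -139.7   57. ] [ 505.5 -145.1   57. ]
leg z234 [532.7   5.2 234. ] [535.   16.5 234. ]
plate [ 556.5 -219.1    8. ]
plate [ 430.9 -196.4    8. ]
plate [600.6  64.1   8. ]
plate [478.9  82.4   8. ]
plateS [ 431.6 -201.1    8. ]
plateS [ 556.8 -220.5    8. ]
levertip [514.7 -35.3 190. ] ring [536.8  19.8 170. ]
beaker [ 560.  -332.3   40. ]
box [ 366.5 -282.3   14. ]
marker [497.7 318.7   6. ]
```

```bash
cat >> h.py <<'E'
def plan(x,y,z,yaw,n,g):
    "n rows from the measured pose to the target, tool pointing down; rows in tool axes"
    s=r.sense();p=np.array(s["eef_pos"]);a=s["tcp_rot"][2];t=np.array([x,y,z],float)
    dy=yaw-a; dy=dy if abs(dy)<3.3 else (dy+np.pi)%(2*np.pi)-np.pi
    for k in range(n):
        d=(t-p)/n;c,q=np.cos(a),np.sin(a)
        v=np.array([c*d[0]+q*d[1],q*d[0]-c*d[1],-d[2]])/10
        print("%.2f %.2f %.2f 0 0 %.3f %g;"%(*v,-dy/n,g),end="\n" if k%10==9 or k==n-1 else " ");a+=dy/n
def show():
    s=r.sense();print(round(s["clock"],2),np.round(s["eef_pos"],1),np.round(s["tcp_rot"],3),np.round(s["qpos"],2),np.round(s["contact_force"],1),np.round(s["wrist_torque"],2),round(s["opening"],3))
E
python3 -c "
from h import *
plan(503,-143,270,-0.1,30,-1)"
```

```text
-1.72 -1.81 -0.17 0 0 0.094 -1; -1.88 -1.64 -0.17 0 0 0.094 -1; -2.03 -1.46 -0.17 0 0 0.094 -1; -2.16 -1.26 -0.17 0 0 0.094 -1; -2.26 -1.05 -0.17 0 0 0.094 -1; -2.35 -0.84 -0.17 0 0 0.094 -1; -2.42 -0.61 -0.17 0 0 0.094 -1; -2.47 -0.39 -0.17 0 0 0.094 -1; -2.49 -0.15 -0.17 0 0 0.094 -1; -2.50 0.08 -0.17 0 0 0.094 -1;
-2.48 0.31 -0.17 0 0 0.094 -1; -2.44 0.54 -0.17 0 0 0.094 -1; -2.38 0.77 -0.17 0 0 0.094 -1; -2.29 0.99 -0.17 0 0 0.094 -1; -2.19 1.20 -0.17 0 0 0.094 -1; -2.07 1.40 -0.17 0 0 0.094 -1; -1.93 1.58 -0.17 0 0 0.094 -1; -1.77 1.76 -0.17 0 0 0.094 -1; -1.60 1.92 -0.17 0 0 0.094 -1; -1.42 2.06 -0.17 0 0 0.094 -1;
-1.22 2.18 -0.17 0 0 0.094 -1; -1.01 2.29 -0.17 0 0 0.094 -1; -0.79 2.37 -0.17 0 0 0.094 -1; -0.57 2.43 -0.17 0 0 0.094 -1; -0.34 2.48 -0.17 0 0 0.094 -1; -0.10 2.50 -0.17 0 0 0.094 -1; 0.13 2.49 -0.17 0 0 0.094 -1; 0.36 2.47 -0.17 0 0 0.094 -1; 0.59 2.43 -0.17 0 0 0.094 -1; 0.82 2.36 -0.17 0 0 0.094 -1;
```

Emit:
apply_moves:
  series: "-1.7 -1.8 -0.8 0 0 0.094 -1; -1.9 -1.6 -0.8 0 0 0.094 -1; -2.0 -1.5 -0.8 0 0 0.094 -1; -2.2 -1.3 -0.8 0 0 0.094 -1; -2.3 -1.0 -0.8 0 0 0.094 -1; -2.4 -0.8 -0.8 0 0 0.094 -1; -2.4 -0.6 -0.8 0 0 0.094 -1; -2.5 -0.4 -0.8 0 0 0.094 -1; -2.5 -0.2 -0.8 0 0 0.094 -1; -2.5 0.1 -0.8 0 0 0.094 -1"

```text
clock: 0.93
eef_pos: [343.2, 328.4, 301.2]
tcp_rot: [-3.141, 0.0, 1.763]
contact_force: [0.5, -0.2, -0.1]
opening: 0.998
```

Emit:
apply_moves:
  series: "-2.5 0.3 0 0 0 0.094 -1; -2.4 0.5 0 0 0 0.094 -1; -2.4 0.8 0 0 0 0.094 -1; -2.3 1.0 0 0 0 0.094 -1; -2.2 1.2 0 0 0 0.094 -1; -2.1 1.4 0 0 0 0.094 -1; -1.9 1.6 0 0 0 0.094 -1; -1.8 1.8 0 0 0 0.094 -1; -1.6 1.9 0 0 0 0.094 -1; -1.4 2.1 0 0 0 0.094 -1"

```text
clock: 1.77
eef_pos: [422.6, 90.7, 300.9]
tcp_rot: [-3.141, 0.0, 0.823]
contact_force: [0.0, 0.4, 0.0]
opening: 0.999
```

Emit:
apply_moves:
  series: "-1.2 2.2 0 0 0 0.094 -1; -1.0 2.3 0 0 0 0.094 -1; -0.8 2.4 0 0 0 0.094 -1; -0.6 2.4 0 0 0 0.094 -1; -0.3 2.5 0 0 0 0.094 -1; -0.1 2.5 0 0 0 0.094 -1; 0.1 2.5 0.4 0 0 0.094 -1; 0.4 2.5 0.8 0 0 0.094 -1; 0.6 2.4 0.8 0 0 0.094 -1; 0.8 2.4 0.8 0 0 0.094 -1"

```text
clock: 2.6
eef_pos: [501.1, -147.4, 272.5]
tcp_rot: [-3.141, 0.0, -0.117]
contact_force: [0.9, 0.4, -0.5]
opening: 1.002
```

```bash
python3 - <<'E'
from h import *
import cv2
show()
cv2.imwrite("pics/w1.png",r.grab_frame("wrist")); show()
for p in((503,-143,57),(532,5,238)):print(proj("wrist",p))
E
```

```text
2.6 [ 501.1 -147.4  272.5] [-3.141  0.    -0.117] [-0.29  0.14  1.79  0.    1.21  1.4 ] [ 0.9  0.4 -0.5] [-0.04 -0.01 -0.03] 1.002
2.65 [ 501.8 -150.7  271. ] [ 3.14e+00  1.00e-03 -1.24e-01] [-0.29  0.15  1.79 -0.    1.2   1.4 ] [-0.1 -3.  -0.4] [-0.06 -0.04 -0.03] 1.002
(np.float64(315.4404608968509), np.float64(201.4952062208326))
(np.float64(68.94095640585331), np.float64(246.35044509311032))
```

View pics/w1.png

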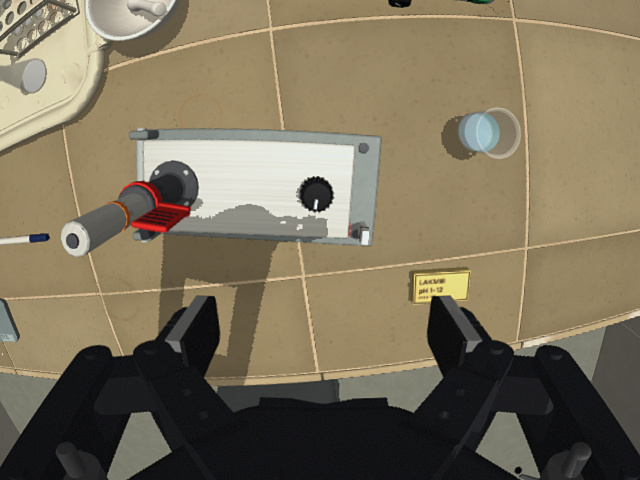

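Wrist view: the knob top is at (316, 193) with its pointer toward the robot, and the leg top is at (75, 238). The post is at (364, 236), and the plate corners are at (381, 136) and (373, 245). The arm was still settling, so I'll take another settled frame and fit the positions numerically from crops.

```bash
python3 - <<'E'
from h import *
import cv2
show();f=r.grab_frame("wrist");show()
cv2.imwrite("pics/w2.png",f)
c=np.hstack([cv2.resize(f[120:255,265:400],(540,540),interpolation=cv2.INTER_CUBIC),cv2.resize(f[130:265,55:120],(260,540),interpolation=cv2.INTER_CUBIC)])
cv2.imwrite("pics/w2c.png",c)
E
```

```text
2.65 [ 501.8 -150.7  271. ] [ 3.14e+00  1.00e-03 -1.24e-01] [-0.29  0.15  1.79 -0.    1.2   1.4 ] [-0.1 -3.  -0.4] [-0.06 -0.04 -0.03] 1.002
2.7 [ 501.  -148.7  271.4] [ 3.141e+00  2.000e-03 -1.180e-01] [-0.29  0.15  1.79 -0.    1.21  1.4 ] [-0.7  0.7 -0.9] [ 0.01  0.02 -0.02] 1.0
```

View pics/w2c.png

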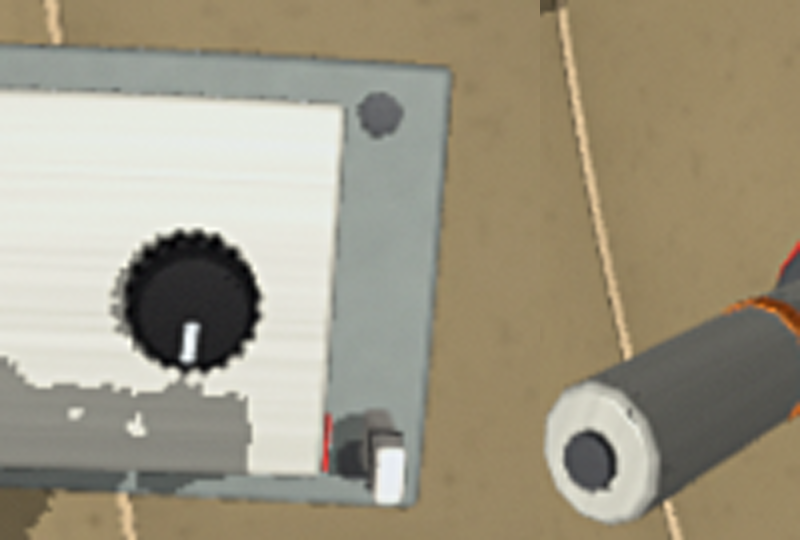

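The crop shows the knob top centre at full-image (313, 195), plate corners at (377.5, 137.5) and (367, 246.7), and the post top at (362.5, 238.5). The leg top centre is at (70.5, 243).

```bash
python3 - <<'E'
from h import *
np.set_printoptions(precision=1,suppress=True)
show()
s=r.sense();now=np.array(s["eef_pos"]);then=np.array([501.8,-150.7,271.0]);a=-.124-s["tcp_rot"][2]
Rz=np.array([[np.cos(a),-np.sin(a),0],[np.sin(a),np.cos(a),0],[0,0,1]])
def wray(u,v):
    o,d=ray("wrist",u,v);return then+Rz@(o-now),Rz@d
def wz(u,v,z):
    o,d=wray(u,v);return o+d*(z-o[2])/d[2]
T=lambda u,v:(264-.5+(u+.5)/5.7,188-.5+(v+.5)/5.7)
S=lambda u,v:(305-.5+(u+.5)/4,190-.5+(v+.5)/4)
print("knob57",wz(313,195,57),"post52",wz(362.5,238.5,52),"corners",wz(377.5,137.5,8),wz(367,246.7,8),"leg238",wz(70.5,243,238))
print("postT",atz("top",*T(702,368),52),"postS",atz("side",*S(80,497),52))
print("legtop",tri([ray("top",*T(217,125)),ray("side",*S(147,38)),wray(70.5,243)]))
print("knob",tri([ray("top",*T(583,252)),ray("side",*S(154,432)),wray(313,195)]))
E
```

```text
2.7 [ 501.  -148.7  271.4] [ 3.1  0.  -0.1] [-0.3  0.1  1.8 -0.   1.2  1.4] [-0.7  0.7 -0.9] [ 0.  0. -0.] 1.0
knob57 [ 509.7 -141.1   57. ] post52 [ 456.9 -186.1   52. ] corners [ 557.4 -218.     8. ] [ 432.5 -193.7    8. ] leg238 [533.8   3.2 238. ]
postT [ 454.7 -187.4   52. ] postS [ 455.3 -192.5   52. ]
legtop (array([532.9,   4.8, 237.5]), [0.767127070803669, 0.8479905619038034, 1.167820075173803])
knob (array([ 506.5, -140.2,   52.8]), [2.368453309611995, 0.8623060813433396, 2.4479678344969695])
```

```bash
python3 -c "
from h import *
plan(506,-141,110,-0.1,8,-1)"
```

```text
0.05 -0.10 2.02 0 0 -0.002 -1; 0.05 -0.10 2.02 0 0 -0.002 -1; 0.05 -0.10 2.02 0 0 -0.002 -1; 0.05 -0.10 2.02 0 0 -0.002 -1; 0.05 -0.10 2.02 0 0 -0.002 -1; 0.05 -0.10 2.02 0 0 -0.002 -1; 0.05 -0.10 2.02 0 0 -0.002 -1; 0.05 -0.10 2.02 0 0 -0.002 -1;
```

Emit:
apply_moves:
  series: "0.1 -0.1 2 0 0 0 -1; 0.1 -0.1 2 0 0 0 -1; 0.1 -0.1 2 0 0 0 -1; 0.1 -0.1 2 0 0 0 -1; 0 -0.1 2 0 0 0 -1; 0 -0.1 2 0 0 0 -1; 0 -0.1 2 0 0 0 -1; 0 -0.1 2 0 0 0 -1; 0 0 0 0 0 0 -1; 0 0 0 0 0 0 -1"

```text
clock: 3.53
eef_pos: [505.1, -138.0, 112.7]
tcp_rot: [-3.141, 0.002, -0.111]
contact_force: [0.3, -1.2, -0.0]
opening: 1.001
```

```bash
python3 - <<'E'
from h import *
import cv2
show()
for p in((506,-141,55),(504.5,-142.5,55),(510,-141,55),(455.5,-188,52)):print(p,np.round(proj("wrist",p),1))
f=r.grab_frame("wrist");cv2.imwrite("pics/w3.png",f)
E
```

```text
3.53 [ 505.1 -138.   112.7] [-3.141e+00  2.000e-03 -1.110e-01] [-0.27  0.33  1.94  0.    0.87  1.41] [ 0.3 -1.2 -0. ] [ 0.05  0.07 -0.01] 1.001
(506, -141, 55) [328.9 250.1]
(504.5, -142.5, 55) [331.7 252.2]
(510, -141, 55) [328.2 243.7]
(455.5, -188, 52) [408.2 313.3]
```

View pics/w3.png

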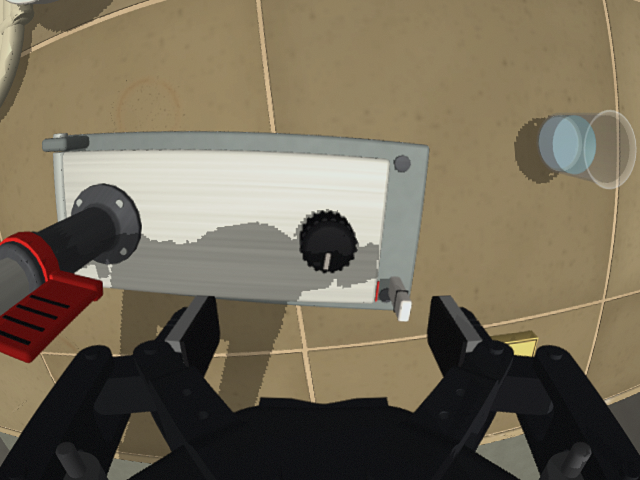

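The wrist view shows the knob top at (328, 242) and the post top at (404, 309). The views agree on the knob axis to within a few mm, at about (507, −141). I'll descend there.

```bash
python3 -c "
from h import *
show();plan(507,-141,46,-0.1,8,-.3)"
```

```text
3.58 [ 506.1 -138.4  113.7] [-3.141  0.    -0.111] [-0.27  0.33  1.94  0.    0.87  1.41] [-0.6  0.5  1.1] [-0.05 -0.01 -0.02] 0.999
0.02 0.03 0.85 0 0 -0.001 -0.3; 0.02 0.03 0.85 0 0 -0.001 -0.3; 0.02 0.03 0.85 0 0 -0.001 -0.3; 0.02 0.03 0.85 0 0 -0.001 -0.3; 0.02 0.03 0.85 0 0 -0.001 -0.3; 0.02 0.03 0.85 0 0 -0.001 -0.3; 0.02 0.03 0.85 0 0 -0.001 -0.3; 0.02 0.03 0.85 0 0 -0.001 -0.3;
```

Emit:
apply_moves:
  series: "0.1 0.1 0.8 0 0 0 -0.3; 0 0.1 0.9 0 0 0 -0.3; 0 0 0.8 0 0 0 -0.3; 0 0 0.9 0 0 0 -0.3; 0 0 0.8 0 0 0 -0.3; 0 0 0.9 0 0 0 -0.3; 0 0 0.8 0 0 0 -0.3; 0 0 0.9 0 0 0 -0.3; 0 0 0 0 0 0 -0.3; 0 0 0 0 0 0 -0.3"
  squeeze: 50

```text
clock: 4.42
eef_pos: [506.3, -140.7, 44.4]
tcp_rot: [-3.141, 0.001, -0.112]
contact_force: [0.7, -0.1, 0.5]
opening: 0.652
```

Emit:
apply_moves:
  series: "0 0 0 0 0 0 0.2; 0 0 0 0 0 0 0.3; 0 0 0 0 0 0 1; 0 0 0 0 0 0 1; 0 0 0 0 0 0 1; 0 0 0 0 0 0 1; 0 0 0 0 0 0 1; 0 0 0 0 0 0 1; 0 0 0 0 0 0 1; 0 0 0 0 0 0 1"

```text
clock: 5.25
eef_pos: [507.4, -140.9, 45.6]
tcp_rot: [3.142, -0.001, -0.112]
contact_force: [0.1, 1.1, 5.6]
opening: -0.001
```

```bash
python3 -c "
from h import *
show()"
```

```text
5.25 [ 507.4 -140.9   45.6] [ 3.142e+00 -1.000e-03 -1.120e-01] [-0.27  0.44  1.98  0.    0.72  1.41] [0.1 1.1 5.6] [ 0.31 -0.12 -0.01] -0.001
```

The fingers shut completely, so they missed the knob. I'll look before doing anything else.

```bash
python3 - <<'E'
from h import *
import cv2
f=r.grab_frame("wrist");g=r.grab_frame("side");g=r.grab_frame("side")
cv2.imwrite("pics/w4.png",np.hstack([f[200:480,200:460],cv2.resize(g[220:345,300:390],None,fx=2.24,fy=2.24,interpolation=cv2.INTER_CUBIC)]))
E
```

```text
(no output)
```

View pics/w4.png

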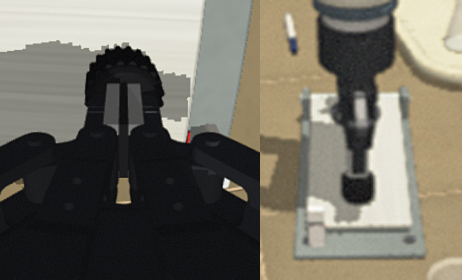

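```bash
python3 - <<'E'
from h import *
show()
for x in(507.4,511,515,520):
  for z in(28,45,54):
    p=(x,-140.9,z);a=np.array(proj("wrist",p));b=np.array(proj("side",p));print(p,np.round(a-200),np.round((b-[300,220])*2.24+[260,0]))
E
```

```text
5.4 [ 507.3 -140.9   45.6] [ 3.142e+00 -1.000e-03 -1.120e-01] [-0.27  0.44  1.98  0.    0.72  1.41] [0.6 0.2 5.3] [ 0.28 -0.15  0.01] -0.002
(507.4, -140.9, 28) [124.  78.] [358. 195.]
(507.4, -140.9, 45) [124.  93.] [358. 181.]
(507.4, -140.9, 54) [124. 102.] [358. 174.]
(511, -140.9, 28) [123.  72.] [361. 195.]
(511, -140.9, 45) [123.  86.] [361. 181.]
(511, -140.9, 54) [123.  94.] [361. 174.]
(515, -140.9, 28) [122.  64.] [365. 195.]
(515, -140.9, 45) [122.  77.] [365. 181.]
(515, -140.9, 54) [122.  86.] [365. 173.]
(520, -140.9, 28) [121.  54.] [370. 194.]
(520, -140.9, 45) [121.  67.] [370. 180.]
(520, -140.9, 54) [121.  75.] [370. 173.]
```

```bash
python3 - <<'E'
import cv2,numpy as np
f=cv2.imread("pics/w4.png")[20:200,60:200]
f=(255*(f/255.)**.4).astype(np.uint8)
cv2.imwrite("pics/w4g.png",cv2.resize(f,None,fx=3.3,fy=3.3,interpolation=cv2.INTER_CUBIC))
E
```

```text
(no output)
```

View pics/w4g.png

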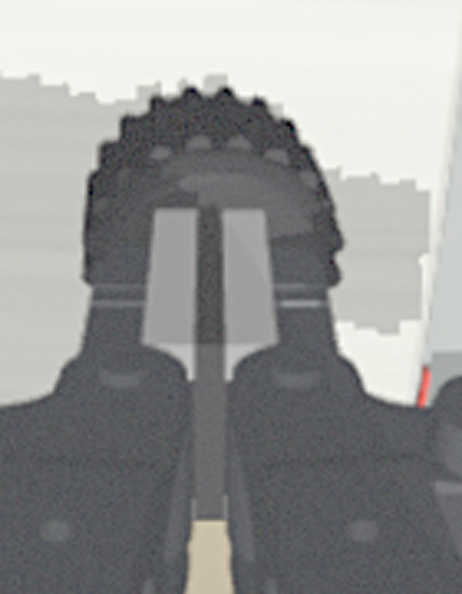

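The brightened crop shows the shut fingertips resting on top of the knob, with the tip edge at crop row 208 and the knob rim at cols 85–340. So with the fingers shut, their tips stand about 8 mm above the reported TCP, not 17 mm below it. The knob's top is at z≈54, and the laterals are right. I'll open, go about 22 mm lower, and grip again.

Emit:
apply_moves:
  series: "0 0 -0.5 0 0 0 -0.3; 0 0 0 0 0 0 -0.3; 0.1 0 0 0 0 0 -0.3; 0.1 0 0 0 0 0 -0.3; 0 0 0.4 0 0 0 -0.3; 0 0 0.5 0 0 0 -0.3; 0 0 0.6 0 0 0 -0.3; 0 0 0.6 0 0 0 -0.3; 0 0 0.6 0 0 0 -0.3; 0 0 0 0 0 0 -0.3"

```text
clock: 6.23
eef_pos: [507.7, -140.8, 21.5]
tcp_rot: [-3.141, 0.002, -0.112]
contact_force: [-0.4, 0.5, -0.1]
opening: 0.65
```

```bash
python3 -c "
from h import *
show()"
```

```text
6.23 [ 507.7 -140.8   21.5] [-3.141e+00  2.000e-03 -1.120e-01] [-0.27  0.48  1.98  0.    0.68  1.41] [-0.4  0.5 -0.1] [0.01 0.04 0.01] 0.65
```

Emit:
apply_moves:
  series: "0 0 0 0 0 0 1; 0 0 0 0 0 0 1; 0 0 0 0 0 0 1; 0 0 0 0 0 0 1; 0 0 0 0 0 0 1; 0 0 0 0 0 0 1; 0 0 0 0 0 0 1; 0 0 0 0 0 0 1; 0 0 0 0 0 0 1; 0 0 0 0 0 0 1"

```text
clock: 7.07
eef_pos: [508.7, -141.1, 23.3]
tcp_rot: [3.142, -0.0, -0.112]
contact_force: [-2.4, 0.7, 5.5]
opening: 0.366
```

```bash
python3 -c "
from h import *
show()"
```

```text
7.07 [ 508.7 -141.1   23.3] [ 3.142 -0.    -0.112] [-0.27  0.48  1.98 -0.    0.68  1.41] [-2.4  0.7  5.5] [ 0.29  0.34 -0.01] 0.366
```

The knob is gripped at about 31 mm opening and well centred. I'll turn it counter-clockwise about 0.98 rad, rising with it.

Emit:
apply_moves:
  series: "0 0 -0.1 0 0 -0.1 1; 0 0 -0.1 0 0 -0.1 1; 0 0 -0.1 0 0 -0.1 1; 0 0 -0.1 0 0 -0.1 1; 0 0 -0.1 0 0 -0.1 1; 0 0 -0.1 0 0 -0.1 1; 0 0 -0.1 0 0 -0.1 1; 0 0 -0.1 0 0 -0.1 1; 0 0 -0.1 0 0 -0.1 1; 0 0 -0.1 0 0 -0.08 1"

```text
clock: 7.9
eef_pos: [508.8, -139.3, 33.4]
tcp_rot: [-3.14, -0.002, 0.871]
contact_force: [-0.5, 13.5, 5.8]
opening: 0.366
```

```bash
python3 - <<'E'
from h import *
import cv2
show()
g=r.grab_frame("side");g=r.grab_frame("side");show()
cv2.imwrite("pics/s5.png",g)
cv2.imwrite("pics/s5c.png",cv2.resize(g[195:345,300:390],None,fx=4,fy=4,interpolation=cv2.INTER_CUBIC))
# leg axis slope by silhouette: rows 205..225 in before/after images
for n in("side0","s5"):
    im=cv2.imread(f"pics/{n}.png");hsv=cv2.cvtColor(im[190:300,315:375],cv2.COLOR_BGR2HSV)
    for row in(205,215,225,240,245,250,255):
        print(n,row,im[row,328:358].mean(1).astype(int).tolist())
E
```

```text
7.9 [ 508.8 -139.3   33.4] [-3.14e+00 -2.00e-03  8.71e-01] [-0.27  0.46  1.98  0.    0.7   0.42] [-0.5 13.5  5.8] [ 2.04 -0.32 -0.35] 0.366
8.0 [ 508.8 -139.3   33.4] [-3.14e+00 -2.00e-03  8.70e-01] [-0.27  0.46  1.98  0.    0.7   0.43] [-0.  14.2  8.4] [ 1.97 -0.25  0.04] 0.365
side0 205 [148, 145, 145, 147, 147, 151, 147, 145, 135, 116, 116, 130, 135, 138, 141, 143, 139, 136, 134, 145, 147, 146, 141, 140, 140, 166, 203, 213, 214, 209]
side0 215 [139, 147, 140, 140, 140, 139, 140, 144, 136, 115, 123, 131, 133, 143, 145, 144, 145, 136, 135, 143, 154, 189, 217, 220, 221, 216, 207, 202, 197, 201]
side0 225 [144, 142, 144, 145, 147, 144, 147, 145, 136, 124, 112, 116, 112, 102, 110, 133, 141, 134, 135, 146, 146, 132, 100, 92, 97, 109, 143, 185, 215, 223]
side0 240 [148, 130, 82, 60, 61, 64, 68, 66, 72, 72, 69, 70, 73, 67, 71, 75, 77, 86, 92, 84, 83, 83, 122, 144, 150, 142, 146, 145, 146, 145]
side0 245 [147, 149, 147, 147, 149, 148, 149, 122, 81, 56, 68, 78, 83, 85, 90, 67, 65, 61, 58, 63, 104, 143, 146, 145, 144, 147, 146, 147, 144, 142]
side0 250 [145, 147, 146, 143, 144, 145, 146, 129
[... 534 characters left out ...]
 138, 140, 134, 134, 131, 137]
s5 225 [117, 129, 130, 134, 141, 141, 143, 143, 147, 150, 151, 155, 157, 157, 155, 157, 158, 156, 158, 153, 150, 150, 146, 146, 145, 143, 141, 141, 146, 142]
s5 240 [30, 36, 34, 37, 31, 36, 35, 38, 40, 37, 39, 38, 39, 42, 47, 51, 42, 43, 40, 44, 45, 44, 48, 37, 42, 38, 41, 41, 39, 44]
s5 245 [33, 36, 42, 38, 41, 37, 35, 40, 41, 44, 38, 46, 38, 48, 45, 53, 43, 51, 50, 47, 48, 42, 45, 45, 42, 44, 43, 46, 45, 45]
s5 250 [36, 29, 37, 38, 40, 39, 37, 47, 45, 42, 45, 49, 41, 46, 44, 48, 42, 47, 45, 46, 42, 43, 50, 41, 43, 41, 45, 39, 44, 46]
s5 255 [33, 39, 40, 38, 35, 43, 41, 45, 39, 42, 45, 42, 46, 39, 49, 48, 36, 47, 41, 51, 48, 48, 45, 51, 45, 42, 33, 40, 42, 41]
```

View pics/s5c.png

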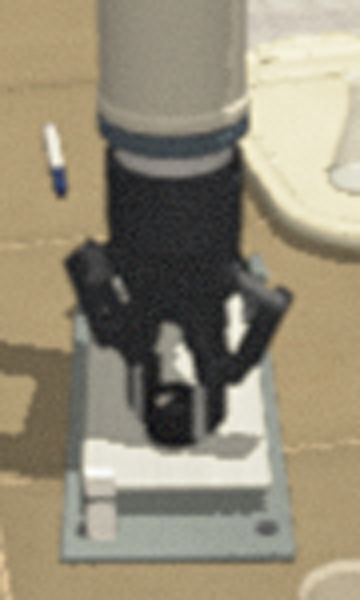

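The side view shows the knob turned and the platform's near end risen: end edge at crop row 488, against plate edge row 558. I'll check the level numerically from pixel profiles and the stand model before releasing.

```bash
cat > st.py <<'E'
from h import *
c=np.array([517.,-63.5]);ya=-0.157
ux=np.array([np.cos(ya),np.sin(ya)]);uy=np.array([-ux[1],ux[0]])
def W(x,y,z):return np.r_[c+x*ux+y*uy,z]
def plat(x,y,h,off):  # point at plate coords, h above hinge height 32, off=tilt-0.054 (neg = knob end low)
    yy=y-122;return W(x,122+yy*np.cos(off)+h*np.sin(off)*-1*-1, 32+h-yy*np.sin(off))
E
python3 - <<'E'
from st import *
import cv2
for n in("side0","s5"):
    im=cv2.imread(f"pics/{n}.png").astype(float)
    for u in(355,360,363):print(n,u,"rows 310..338",im[310:339,u].mean(1).astype(int).tolist())
print("plate edge z8/z0 x=+30",proj("side",W(35,-145,8)),proj("side",W(35,-145,0)))
for off in(-.054,-.03,-.014,0,.014):print(off,"end top/bot (faces +4/-4)",np.round(proj("side",plat(35,-121,4,off)),1),np.round(proj("side",plat(35,-121,-4,off)),1),"knobtop",np.round(plat(0,-80,36,off),1))
E
```

```text
side0 355 rows 310..338 [220, 221, 222, 221, 222, 223, 224, 224, 226, 224, 198, 139, 100, 107, 146, 154, 153, 151, 151, 154, 155, 152, 151, 146, 110, 98, 132, 142, 141]
side0 360 rows 310..338 [223, 223, 224, 223, 222, 222, 223, 223, 224, 222, 187, 132, 97, 103, 148, 153, 153, 151, 150, 156, 151, 153, 153, 143, 107, 96, 132, 141, 140]
side0 363 rows 310..338 [222, 223, 221, 221, 222, 222, 223, 220, 226, 224, 190, 135, 96, 107, 146, 144, 142, 131, 145, 152, 152, 150, 150, 136, 103, 98, 136, 143, 142]
s5 355 rows 310..338 [220, 226, 225, 225, 229, 225, 183, 120, 98, 92, 98, 100, 102, 116, 152, 162, 158, 152, 157, 156, 157, 157, 157, 149, 114, 99, 136, 148, 145]
s5 360 rows 310..338 [219, 226, 224, 224, 227, 221, 174, 114, 98, 98, 96, 93, 100, 119, 150, 157, 157, 154, 157, 151, 158, 159, 163, 150, 110, 96, 138, 146, 146]
s5 363 rows 310..338 [227, 225, 224, 225, 227, 221, 179, 114, 101, 95, 96, 94, 108, 142, 157, 151, 146, 138, 149, 157, 157, 151, 160, 139, 106, 96, 138, 144, 140]
plate edge z8/z0 x=+30 (np.float64(359.7602398918397), np.float64(331.8591916253484)) (np.float64(359.74177550692247), np.float64(334.8259040497038))
-0.054 end top/bot (faces +4/-4) [359.  319.7] [359.  322.6] knobtop [ 504.2 -144.1   57.1]
-0.03 end top/bot (faces +4/-4) [359.  317.6] [359.  320.5] knobtop [ 504.3 -143.5   61.9]
-0.014 end top/bot (faces +4/-4) [359.  316.1] [359.  319.1] knobtop [ 504.4 -143.    65.2]
0 end top/bot (faces +4/-4) [359.  314.9] [359.  317.9] knobtop [ 504.5 -142.5   68. ]
0.014 end top/bot (faces +4/-4) [359.1 313.6] [359.  316.6] knobtop [ 504.6 -142.    70.8]
```

Side-camera profiles put the tilt change at about 0.048 rad. The absolute level is uncertain because I don't know the face's offset from the hinge. I'll release the knob and measure the leg's verticality with the wrist camera.

Emit:
apply_moves:
  series: "0 0 0 0 0 0 -0.3; 0 0 0 0 0 0 -0.3; 0 0 0 0 0 0 -0.3; 0 0 -2 0 0 0 -0.3; 0 0 -4 0 0 0 -0.3; 0 0 -4 0 0 0 -0.6; 0 0 -4 0 0 0 -1; 0 0 -4 0 0 0 -1; 0 0 -4 0 0 0 -1; 0 0 -2 0 0 0 -1"

```text
clock: 8.83
eef_pos: [510.4, -141.8, 278.3]
tcp_rot: [3.136, -0.002, 0.868]
contact_force: [0.6, -0.6, 0.9]
opening: 0.998
```

```bash
python3 -c "
from h import *
show();plan(392,-24,275,1.414,7,-1)"
```

```text
8.83 [ 510.4 -141.8  278.3] [ 3.136e+00 -2.000e-03  8.680e-01] [-0.27  0.15  1.77 -0.    1.21  0.43] [ 0.6 -0.6  0.9] [ 0.03 -0.    0.  ] 0.998
0.19 -2.38 0.05 0 0 -0.078 -1; 0.38 -2.36 0.05 0 0 -0.078 -1; 0.56 -2.32 0.05 0 0 -0.078 -1; 0.74 -2.27 0.05 0 0 -0.078 -1; 0.91 -2.21 0.05 0 0 -0.078 -1; 1.08 -2.13 0.05 0 0 -0.078 -1; 1.24 -2.04 0.05 0 0 -0.078 -1;
```

Emit:
apply_moves:
  series: "0.2 -2.4 0 0 0 -0.08 -1; 0.4 -2.4 0 0 0 -0.08 -1; 0.6 -2.3 0 0 0 -0.08 -1; 0.7 -2.3 0 0 0 -0.08 -1; 0.9 -2.2 0 0 0 -0.08 -1; 1.1 -2.1 0 0 0 -0.08 -1; 1.2 -2 0 0 0 -0.07 -1; 0 0 0 0 0 0 -1; 0 0 0 0 0 0 -1; 0 0 0 0 0 0 -1"

```text
clock: 9.67
eef_pos: [390.6, -24.1, 273.4]
tcp_rot: [3.14, 0.0, 1.417]
contact_force: [0.2, 0.6, -0.0]
opening: 1.0
```

```bash
python3 - <<'E'
from st import *
import cv2
show()
for y in(80,):
  for z in(36,144,170,238):print(z,np.round(proj("wrist",W(0,80,z)),1))
print("post",proj("wrist",W(-42,-135,40)))
C=r.camera_info("wrist");np.save("cam6.npy",C["extrinsics"])
f=r.grab_frame("wrist");cv2.imwrite("pics/w6.png",f)
t=r.grab_frame("top");cv2.imwrite("pics/t6.png",t);g=r.grab_frame("side");cv2.imwrite("pics/s6.png",g)
E
```

```text
9.67 [390.6 -24.1 273.4] [3.14  0.    1.417] [-0.07 -0.09  2.03 -0.    1.2   0.09] [ 0.2  0.6 -0. ] [-0.03  0.01  0.02] 1.0
36 [445.2 144.8]
144 [487.1 151.4]
170 [501.4 154. ]
238 [552.3 163.8]
post (np.float64(396.6099673794426), np.float64(326.84064322249037))
```

View pics/w6.png

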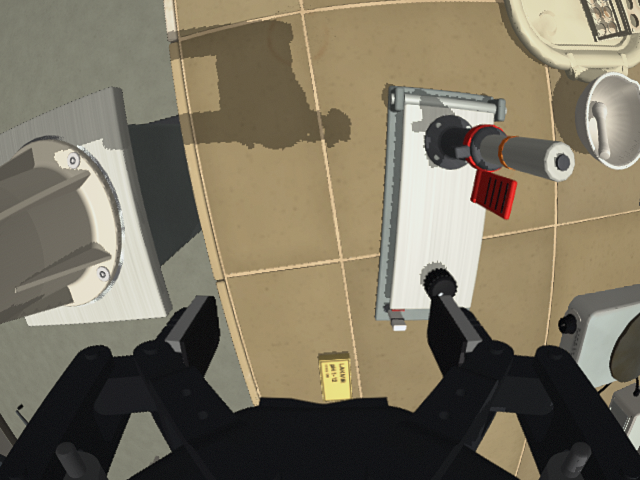

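The wrist view shows the leg running from its base at (445, 143) to its top at (562, 161), with the ring at (503, 152). The paddle is at (495, 195) pointing toward the knob, and the post is at (398, 318). Next I'll measure the leg's lean from its silhouette.

```bash
cat > lean.py <<'E'
from st import *
import cv2,sys
def wr(E,u,v):
    K=np.array(r.camera_info("wrist")["K"]);x,y=(u-K[0,2])/K[0,0],(v-K[1,2])/K[1,1];t=np.hypot(x,y)
    return E[:3,:3]@np.array([x/t*np.sin(t),y/t*np.sin(t),np.cos(t)])
def lean(pic,E,cols,v0,h=22,slope=.17,dbg=False):
    hsv=cv2.cvtColor(cv2.imread(pic),cv2.COLOR_BGR2HSV).astype(float);N=[];S=hsv[...,1]
    out=[]
    for u in cols:
        vc=v0+(u-530)*slope;a=int(vc-h);col=S[a:int(vc+h)+1,u];
        m=len(col)//2;th=60
        i=m
        while i>0 and col[i]<th:i-=1
        top=i+(col[i]-th)/(col[i]-col[i+1])
        j=m
        while j<len(col)-1 and col[j]<th:j+=1
        bot=j-(col[j]-th)/(col[j]-col[j-1])
        d1,d2=wr(E,u,a+top),wr(E,u,a+bot);b=d1/np.linalg.norm(d1)+d2/np.linalg.norm(d2);out.append((u,round(a+top,1),round(a+bot,1)));N.append(b/np.linalg.norm(b))
    if dbg:print(out)
    n=np.linalg.svd(np.array(N))[2][2]
    return -n[2]/(n[:2]@uy),n
E
python3 - <<'E'
from lean import *
E=np.load("cam6.npy")
l,n=lean("pics/w6.png",E,range(512,548,3),156,dbg=True);print("lean leg",l,n)
# platform/top comparisons: leg top and ring positions
im=cv2.imread("pics/w6.png");
crop=im[100:210,420:590];cv2.imwrite("pics/w6c.png",np.vstack([cv2.resize(crop,None,fx=4,fy=4,interpolation=cv2.INTER_CUBIC)]))
for n_ in("side0","s5","s6"):
    q=cv2.imread(f"pics/{n_}.png").astype(float);print(n_,q[312:324,360].mean(1).astype(int).tolist())
E
```

```text
[(512, np.float64(137.8), np.float64(167.3)), (515, np.float64(137.0), np.float64(168.7)), (518, np.float64(136.8), np.float64(170.3)), (521, np.float64(136.6), np.float64(171.3)), (524, np.float64(136.8), np.float64(171.9)), (527, np.float64(137.3), np.float64(172.7)), (530, np.float64(137.6), np.float64(173.7)), (533, np.float64(137.8), np.float64(174.6)), (536, np.float64(138.3), np.float64(175.6)), (539, np.float64(138.5), np.float64(176.3)), (542, np.float64(138.9), np.float64(177.0)), (545, np.float64(139.4), np.float64(178.0))]
lean leg -0.0054231886495667665 [0.22935747 0.97332723 0.0054081 ]
side0 [224, 223, 222, 222, 223, 223, 224, 222, 187, 132, 97, 103]
s5 [224, 224, 227, 221, 174, 114, 98, 98, 96, 93, 100, 119]
s6 [223, 224, 225, 222, 176, 115, 95, 95, 96, 97, 98, 116]
```

```bash
python3 - <<'E'
from lean import *
np.set_printoptions(precision=1,suppress=True)
E=np.load("cam6.npy")
for a,b in((521,546),(524,543)):print("lean",lean("pics/w6.png",E,range(a,b,2),156)[0])
d=wr(E,559,160);o=E[:3,3]
for z in(232,238,242):print("leg top",z,o+d*(z-o[2])/d[2])
d=wr(E,485,148);print("collar",o+d*(144-o[2])/d[2])
# disc extents
S=cv2.cvtColor(cv2.imread("pics/w6.png"),cv2.COLOR_BGR2HSV)
print("row160",[(u,int(S[160,u,1]),int(S[160,u,2])) for u in range(536,582,2)])
for u in(550,555,560,565,570):
    col=S[125:195,u,1];i=np.where(col<60)[0]+125;print(u,i.min(),i.max())
t=cv2.imread("pics/t6.png");h=cv2.cvtColor(t,cv2.COLOR_BGR2HSV)
print("top V");print(h[200:232:2,290:316:2,2]);print("model leg px in top",proj("top",W(0,80,238)))
# red paddle in wrist: extents
m=((S[...,0]<8)|(S[...,0]>172))&(S[...,1]>150)&(S[...,2]>60);m[:, :440]=0
v,u=np.where(m);P=np.c_[u,v];k=v>172;print("paddle centroid",P[k].mean(0),P[k].min(0),P[k].max(0),"far corner",P[np.argmax(v)],"right",P[np.argmax(u)])
E
```

```text
lean -0.010182038127267623
lean -0.011136926423672883
leg top 232 [538.9  16.4 232. ]
leg top 238 [534.6  17.4 238. ]
leg top 242 [531.8  18.  242. ]
collar [527.9  18.5 144. ]
row160 [(536, 17, 76), (538, 17, 77), (540, 17, 76), (542, 14, 74), (544, 18, 129), (546, 17, 175), (548, 16, 222), (550, 16, 221), (552, 16, 224), (554, 16, 143), (556, 0, 36), (558, 9, 89), (560, 8, 91), (562, 11, 90), (564, 15, 87), (566, 12, 88), (568, 16, 82), (570, 18, 225), (572, 17, 221), (574, 27, 182), (576, 84, 160), (578, 79, 161), (580, 82, 161)]
550 140 179
555 141 180
560 141 181
565 143 179
570 147 175
top V
[[155 146 130 102  91  95  95  98  99  99 102  96  89]
 [150 150 150 151 150 152 153 153 145 130  94  78  97]
 [150 151 119 142 129 140 150 149 150 150 151 151 152]
 [150 112 153 124 154 144 151 150 149 149 150 149 149]
 [144 153  73  66  75 153 125 153 150 150 149 149 149]
 [139 142 140  65  72 154  82 111 154 149 149 150 150]
 [134  85 154 155 153 147  66  65 123 155 150 150 149]
 [ 59  58  62 114  86  54  73  70  99  65 158 153 151]
 [ 53  55  57  59  59  60  85  70  65 134 154 149 126]
 [ 67  52  67  68  84  86  64  69  49  45  41  45  99]
 [ 73  47  51  59  61  61  50  48  95  83  54  44  45]
 [ 48  80  47  58  73  72  52  70  53  60  55  77  90]
 [ 49  47  96  79  39  92 100  40  55  59  57 129 157]
 [ 46  48  42  47  70  68  41  49  62  60  57 154 150]
 [ 77  67  49  47  71  71  46  48  48  49  93 150 149]
 [ 51  46  48  50  45  45  48  70  74  57 115 151 150]]
model leg px in top (np.float64(296.6098651903109), np.float64(210.9005577838564))
paddle centroid [494.1 192.8] [471 173] [516 219] far corner [506 219] right [516 182]
```

Lean estimates run from −0.005 to −0.011 rad and include the camera's own calibration error. I'll take a near-mirrored view, which flips that error's sign and is on the way to the leg.

```bash
python3 -c "
from h import *
plan(405,105,275,4.3,24,-1)"
```

```text
0.54 -0.02 -0.01 0 0 -0.120 -1; 0.54 0.04 -0.01 0 0 -0.120 -1; 0.53 0.11 -0.01 0 0 -0.120 -1; 0.51 0.17 -0.01 0 0 -0.120 -1; 0.49 0.23 -0.01 0 0 -0.120 -1; 0.46 0.29 -0.01 0 0 -0.120 -1; 0.42 0.34 -0.01 0 0 -0.120 -1; 0.38 0.39 -0.01 0 0 -0.120 -1; 0.33 0.43 -0.01 0 0 -0.120 -1; 0.28 0.47 -0.01 0 0 -0.120 -1;
0.22 0.50 -0.01 0 0 -0.120 -1; 0.16 0.52 -0.01 0 0 -0.120 -1; 0.09 0.53 -0.01 0 0 -0.120 -1; 0.03 0.54 -0.01 0 0 -0.120 -1; -0.04 0.54 -0.01 0 0 -0.120 -1; -0.10 0.53 -0.01 0 0 -0.120 -1; -0.16 0.52 -0.01 0 0 -0.120 -1; -0.23 0.49 -0.01 0 0 -0.120 -1; -0.28 0.46 -0.01 0 0 -0.120 -1; -0.34 0.43 -0.01 0 0 -0.120 -1;
-0.38 0.38 -0.01 0 0 -0.120 -1; -0.43 0.33 -0.01 0 0 -0.120 -1; -0.46 0.28 -0.01 0 0 -0.120 -1; -0.49 0.22 -0.01 0 0 -0.120 -1;
```

Emit:
apply_moves:
  series: "0.5 0 0 0 0 -0.12 -1; 0.5 0 0 0 0 -0.12 -1; 0.5 0.1 0 0 0 -0.12 -1; 0.5 0.2 0 0 0 -0.12 -1; 0.5 0.2 0 0 0 -0.12 -1; 0.5 0.3 0 0 0 -0.12 -1; 0.4 0.3 0 0 0 -0.12 -1; 0.4 0.4 0 0 0 -0.12 -1; 0.3 0.4 0 0 0 -0.12 -1; 0.3 0.5 0 0 0 -0.12 -1"

```text
clock: 10.65
eef_pos: [395.8, 28.9, 272.9]
tcp_rot: [-3.141, -0.0, 2.622]
contact_force: [0.4, -0.2, 1.2]
opening: 1.001
```

Emit:
apply_moves:
  series: "0.2 0.5 0 0 0 -0.12 -1; 0.2 0.5 0 0 0 -0.12 -1; 0.1 0.5 0 0 0 -0.12 -1; 0 0.5 0 0 0 -0.12 -1; 0 0.5 0 0 0 -0.12 -1; -0.1 0.5 0 0 0 -0.12 -1; -0.2 0.5 0 0 0 -0.12 -1; -0.2 0.5 0 0 0 -0.12 -1; -0.3 0.5 0 0 0 -0.12 -1; -0.3 0.4 0 0 0 -0.12 -1"

```text
clock: 11.48
eef_pos: [401.2, 81.3, 272.9]
tcp_rot: [3.141, -0.0, -2.461]
contact_force: [-0.1, 1.4, -0.6]
opening: 1.0
```

Emit:
apply_moves:
  series: "-0.4 0.4 0 0 0 -0.12 -1; -0.4 0.3 0 0 0 -0.12 -1; -0.5 0.3 0 0 0 -0.12 -1; -0.5 0.2 0 0 0 -0.12 -1; 0 0 0 0 0 0 -1; 0 0 0 0 0 0 -1; 0 0 0 0 0 0 -1; 0 0 0 0 0 0 -1; 0 0 0 0 0 0 -1; 0 0 0 0 0 0 -1"

```text
clock: 12.32
eef_pos: [403.4, 102.8, 273.1]
tcp_rot: [-3.142, -0.0, -1.987]
contact_force: [-0.9, -1.2, 0.3]
opening: 1.0
```

```bash
python3 - <<'E'
from lean import *
show()
E=np.array(r.camera_info("wrist")["extrinsics"]);np.save("cam7.npy",E)
f=r.grab_frame("wrist");cv2.imwrite("pics/w7.png",f)
for z in(36,144,205,238):print(z,np.round(proj("wrist",W(0,80,z)),1))
g=r.grab_frame("top");cv2.imwrite("pics/t7.png",g);print("top leg model",np.round(proj("top",W(0,80,238)),1))
c1=cv2.resize(f[60:320,0:320],None,fx=1.5,fy=1.5,interpolation=cv2.INTER_CUBIC)
c2=cv2.resize(cv2.imread("pics/w6.png")[100:210,420:590],None,fx=1.88,fy=1.88)
t=cv2.resize(g[195:240,275:335],None,fx=5.3,fy=5.3,interpolation=cv2.INTER_CUBIC)
R=np.zeros((390,320,3),np.uint8);R[:t.shape[0],:t.shape[1]]=t[:390,:320]
cv2.imwrite("pics/w7c.png",np.hstack([c1,R]))
E
```

```text
12.32 [403.4 102.8 273.1] [-3.142 -0.    -1.987] [ 0.25 -0.04  1.99 -0.    1.2  -2.48] [-0.9 -1.2  0.3] [ 0.01  0.02 -0.  ] 1.0
36 [185.3 173.5]
144 [140.6 189.8]
205 [101.8 205. ]
238 [ 74.3 216.4]
top leg model [296.6 210.9]
```

View pics/w7c.png

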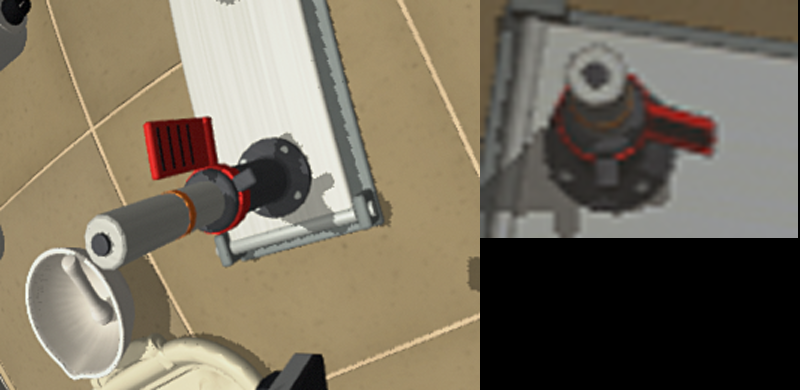

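The mirrored view shows the leg top at full-image (71, 221), the ring at (123, 201) and the flange at (185, 179). The top view shows the leg nearly upright over its flange.

```bash
python3 - <<'E'
from lean import *
np.set_printoptions(precision=1,suppress=True)
E6,E=np.load("cam6.npy"),np.load("cam7.npy")
s=-.385
for a,b in((92,116),(90,112)):
    l,n=lean("pics/w7.png",E,range(a,b,2),210-(100-530)*s,h=28,slope=s,dbg=a==92);print("lean7",l,n)
print("top tri",tri([(E6[:3,3],wr(E6,559.5,160.5)),(E[:3,3],wr(E,70.7,221.3)),ray("top",275+115/5.3,195+74/5.3)]))
print("ring tri",tri([(E6[:3,3],wr(E6,503,152)),(E[:3,3],wr(E,123,201))]))
print("flange tri",tri([(E6[:3,3],wr(E6,446,142.5)),(E[:3,3],wr(E,184.7,178.7))]))
E
```

```text
[(92, np.float64(193.6), np.float64(231.7)), (94, np.float64(193.0), np.float64(230.8)), (96, np.float64(192.2), np.float64(229.6)), (98, np.float64(191.6), np.float64(228.4)), (100, np.float64(191.1), np.float64(227.6)), (102, np.float64(190.5), np.float64(226.6)), (104, np.float64(189.9), np.float64(225.5)), (106, np.float64(189.3), np.float64(224.6)), (108, np.float64(189.6), np.float64(223.6)), (110, np.float64(189.2), np.float64(222.5)), (112, np.float64(189.0), np.float64(221.7)), (114, np.float64(189.2), np.float64(220.7))]
lean7 -0.032374290878077444 [-0.2 -1.  -0. ]
lean7 -0.0162522434742622 [-0.2 -1.  -0. ]
top tri (array([533.9,  16.4, 238.5]), [1.0029041527536642, 0.4358350075967352, 1.2314860668546785])
ring tri (array([517.9,  20. , 195.6]), [0.08936638617310923, 0.08936638617334516])
flange tri (array([518.2,  21.3,  72.4]), [0.7293415231054426, 0.7293415231055184])
```

```bash
cat > lean2.py <<'E'
from lean import *
def edges(pic,a,b,va,vb,w=14):
    "sub-pixel silhouette points of the strip whose axis runs from a to b, scanned square to it"
    S=cv2.GaussianBlur(cv2.cvtColor(cv2.imread(pic),cv2.COLOR_BGR2HSV)[...,1].astype(np.float32),(0,0),.7)
    a,b=np.array(a,float),np.array(b,float);t=(b-a)/np.linalg.norm(b-a);m=np.array([-t[1],t[0]]);out=[[],[]]
    for f in np.linspace(0,1,25):
        p=a+f*(b-a)
        for k,sg in((0,1),(1,-1)):
            x=np.arange(va,vb,.1);q=p+sg*x[:,None]*m
            pr=cv2.remap(S,q[:,0].astype(np.float32).reshape(1,-1),q[:,1].astype(np.float32).reshape(1,-1),cv2.INTER_LINEAR)[0]
            i=np.argmax(pr>55);out[k].append(q[i] if i>0 else [np.nan]*2)
    return [np.array(o) for o in out]
def lean2(pic,E,a,b,va,vb):
    ns=[]
    for o in edges(pic,a,b,va,vb):
        o=o[~np.isnan(o[:,0])];D=np.array([wr(E,*q) for q in o])
        n=np.linalg.svd(D)[2][2];res=np.abs(D@n);g=res<3*np.median(res)+1e-4
        n=np.linalg.svd(D[g])[2][2];n*=np.sign(n[:2]@uy);ns.append(n)
        print("  n",np.round(n,4),"kept",g.sum(),"rms px",round(float(np.std(D[g]@n)*371),2))
    n=ns[0]+ns[1];d=np.cross(*ns);d/=np.linalg.norm(d)*np.sign(d[2])
    print(" lean uy from bisector",-n[2]/(n[:2]@uy)," axis lean ux,uy:",d[:2]@ux,d[:2]@uy)
E
python3 - <<'E'
from lean2 import *
lean2("pics/w6.png",np.load("cam6.npy"),(512,154),(543,159),8,28)
lean2("pics/w7.png",np.load("cam7.npy"),(116,204),(86,215.5),8,28)
E
```

```text
n [0.3467 0.9375 0.0291] kept 25 rms px 0.35
  n [0.1409 0.99   0.0035] kept 24 rms px 0.2
 lean uy from bisector -0.016443921798199108  axis lean ux,uy: -0.12078455327620048 -0.005332017903391197
  n [0.2289 0.9733 0.0186] kept 24 rms px 0.24
  n [ 0.0518  0.9986 -0.0057] kept 22 rms px 0.15
 lean uy from bisector -0.00647961154439454  axis lean ux,uy: -0.13416914255773266 -0.008511120966070996
```

The two lean estimates average about −0.011 rad, while the side edge says +0.004. That's within tolerance, but I want more margin. The post's black line is the definitive reference, so I'll take one low oblique wrist frame of it from the robot side and evaluate it numerically.

```bash
python3 -c "
from h import *
plan(342,-99,60,-2.08,10,-1)"
```

```text
2.09 -0.25 2.13 0 0 0.009 -1; 2.09 -0.27 2.13 0 0 0.009 -1; 2.09 -0.29 2.13 0 0 0.009 -1; 2.09 -0.31 2.13 0 0 0.009 -1; 2.08 -0.33 2.13 0 0 0.009 -1; 2.08 -0.35 2.13 0 0 0.009 -1; 2.08 -0.37 2.13 0 0 0.009 -1; 2.07 -0.39 2.13 0 0 0.009 -1; 2.07 -0.41 2.13 0 0 0.009 -1; 2.07 -0.43 2.13 0 0 0.009 -1;
```

Emit:
apply_moves:
  series: "2.3 -0.3 1.5 0 0 0.01 -1; 2.3 -0.3 2 0 0 0.01 -1; 2.3 -0.3 2.5 0 0 0.01 -1; 2.3 -0.4 2.5 0 0 0.01 -1; 2.3 -0.4 2.5 0 0 0.01 -1; 2.3 -0.4 2.5 0 0 0.01 -1; 2.3 -0.4 2.5 0 0 0.01 -1; 2.3 -0.4 2.5 0 0 0.01 -1; 2.2 -0.4 2.5 0 0 0.01 -1; 0 0 0 0 0 0 -1"

```text
clock: 13.25
eef_pos: [339.2, -98.1, 60.0]
tcp_rot: [3.136, -0.002, -2.078]
contact_force: [-1.5, 0.8, 0.2]
opening: 0.999
```

Emit:
apply_moves:
  series: "0 0 0 0 0 0 -1; 0 0 0 0 0 0 -1; 0 0 0 0 0 0 -1; 0 0 0 0 0 0 -1; 0 0 0 0 0 0 -1; 0 0 0 0 0 0 -1; 0 0 0 0 0 0 -1; 0 0 0 0 0 0 -1; 0 0 0 0 0 0 -1; 0 0 0 0 0 0 -1"

```text
clock: 14.08
eef_pos: [342.6, -96.5, 63.1]
tcp_rot: [3.142, -0.0, -2.075]
contact_force: [0.3, 0.5, 0.2]
opening: 1.001
```

```bash
python3 - <<'E'
from lean import *
show()
E=np.array(r.camera_info("wrist")["extrinsics"]);np.save("cam8.npy",E);print("cam",np.round(E[:3,3]))
for z in(20,32,36,52):print(z,"post",np.round(proj("wrist",W(-42,-135,z)),1),"end",np.round(proj("wrist",W(-42,-121,z)),1),np.round(proj("wrist",W(-53,-121,z)),1))
f=r.grab_frame("wrist");cv2.imwrite("pics/w8.png",f)
h=cv2.cvtColor(f,cv2.COLOR_BGR2HSV).astype(int)
m=((h[...,0]<8)|(h[...,0]>172))&(h[...,1]>120)&(h[...,2]>60);m[300:]=0
k,lab,st,cen=cv2.connectedComponentsWithStats(m.astype(np.uint8))
for i in range(1,k):
    if st[i,4]>5:print(st[i],cen[i])
E
```

```text
14.08 [342.6 -96.5  63.1] [ 3.142 -0.    -2.075] [-0.28  0.2   2.31 -0.    0.63 -2.92] [0.3 0.5 0.2] [-0.01  0.   -0.04] 1.001
cam [ 308. -158.  214.]
20 post [ 90.6 214.7] end [ 99.5 235.1] [111.9 229.2]
32 post [ 79.9 219.4] end [ 89.3 240.7] [101.8 234.6]
36 post [ 76.1 221.1] end [ 85.7 242.7] [ 98.3 236.6]
52 post [ 60.1 228.3] end [ 70.4 251.3] [ 83.1 245. ]
[ 82 245  20   9  40] [ 91.6  248.85]
```

The level decision depends on this frame, so I'll view one enlarged crop.

```bash
python3 - <<'E'
import cv2
f=cv2.imread("pics/w8.png");cv2.imwrite("pics/w8c.png",cv2.resize(f[190:270,40:130],(675,600),interpolation=cv2.INTER_CUBIC))
E
```

```text
(no output)
```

View pics/w8c.png

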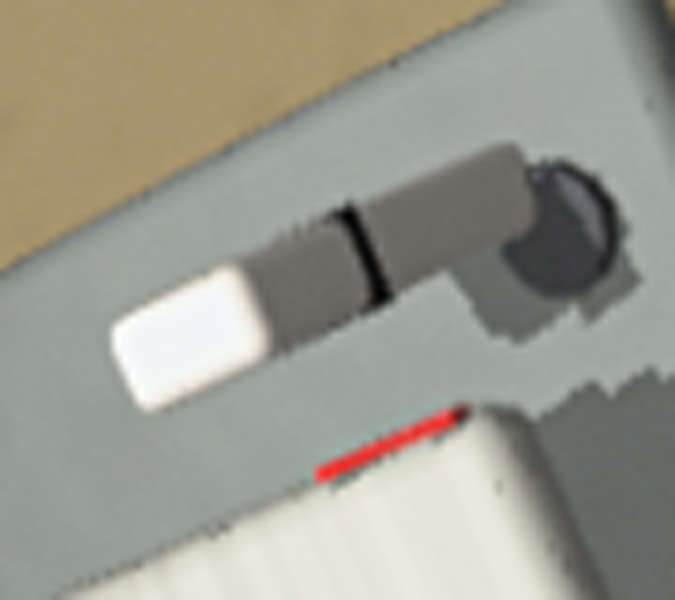

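The crop clearly shows the post's white top face centred at crop (192, 338) and its black line from (340, 207) to (387, 298). The red line on the platform's end edge runs from (320, 473) to (465, 412). I'll fit the stand model to the post and derive the heights.

```bash
python3 - <<'E'
import st
from st import *
np.set_printoptions(precision=2,suppress=True)
from scipy.optimize import least_squares
F=lambda u,v:np.array([40-.5+(u+.5)/7.5,190-.5+(v+.5)/7.5])
G=lambda p:(np.asarray(p)-[39.5,189.5])*7.5-.5
def P(x,y,z,q):
    y_=ya;u=np.array([np.cos(y_),np.sin(y_)]);v=np.array([-u[1],u[0]])
    return np.array(proj("wrist",np.r_[q[:2]+x*u+y*v,z+q[4]]))
# unknown: stand xy, post half sizes a(x), b(y), dz of camera
pts=[((-1,-1,52),(112,335)),((-1,1,52),(150,410)),]
# image: radial outward (left-down) = +x ; right-up = -x(toward camera); down = +y
obs=[((1,-1,52),(108,330)),((1,1,52),(148,415)),((-1,-1,52),(236,258)),((-1,1,52),(272,352)),((-1,-1,8),(515,140)),((-1,1,8),(540,212))]
fun=lambda q:np.concatenate([(P(-42+s*q[2],-135+t*q[3],z,q)-F(*uv))*7.5 for (s,t,z),uv in obs])
for fixdz in(True,False):
    f=(lambda q:fun(np.r_[q,0])) if fixdz else fun
    s=least_squares(f,[517,-63,6,6]+([] if fixdz else [0]));q=np.r_[s.x,0] if fixdz else s.x
    print("q",q,"res",s.fun.reshape(-1,2).round(0).tolist())
    for z in(28,32,36,40):print("line z",z,G(P(-42-q[2],-135-q[3],z,q)),G(P(-42-q[2],-135+q[3],z,q)))
    for off in(-.02,-.01,0,.01):
        for h in(0,4):
            zz=lambda hh,y:32+hh-(y-122)*np.sin(off)
            e=lambda x,y,hh:G(P(x,y,zz(hh,y),q)).round(0)
            print(off,"top face h",h,"corner top",e(-53,-120,h),"bot",e(-53,-120,h-8),"side edge at y-95 top",e(-53,-95,h),"end at x-42",e(-42,-120,h))
    np.save("q8.npy",q)
E
```

```text
q [516.9  -59.06   6.89   3.51   0.  ] res [[1.0, -1.0], [-1.0, -0.0], [-12.0, 8.0], [-10.0, 2.0], [9.0, -6.0], [15.0, -4.0]]
line z 28 [397.93 187.95] [432.57 268.56]
line z 32 [370.76 199.88] [406.01 281.73]
line z 36 [342.86 212.22] [378.73 295.32]
line z 40 [314.21 224.95] [350.73 309.36]
-0.02 top face h 0 corner top [532. 380.] bot [581. 351.] side edge at y-95 top [663. 662.] end at x-42 [438. 424.]
-0.02 top face h 4 corner top [507. 395.] bot [557. 365.] side edge at y-95 top [640. 681.] end at x-42 [412. 439.]
-0.01 top face h 0 corner top [517. 389.] bot [566. 360.] side edge at y-95 top [651. 672.] end at x-42 [423. 433.]
-0.01 top face h 4 corner top [491. 404.] bot [542. 374.] side edge at y-95 top [628. 691.] end at x-42 [396. 448.]
0 top face h 0 corner top [502. 398.] bot [552. 368.] side edge at y-95 top [638. 682.] end at x-42 [407. 442.]
0 top face h 4 corner top [476. 413.] bot [527. 383.] side edge at y-95 top [615. 702.] end at x-42 [380. 458.]
0.01 top face h 0 corner top [486. 407.] bot [537. 377.] side edge at y-95 top [626. 693.] end at x-42 [391. 452.]
0.0
[... 618 characters left out ...]
42 [399. 429.]
-0.01 top face h 0 corner top [495. 383.] bot [541. 356.] side edge at y-95 top [618. 644.] end at x-42 [409. 423.]
-0.01 top face h 4 corner top [471. 397.] bot [518. 369.] side edge at y-95 top [596. 662.] end at x-42 [385. 438.]
0 top face h 0 corner top [481. 391.] bot [527. 364.] side edge at y-95 top [606. 654.] end at x-42 [394. 432.]
0 top face h 4 corner top [457. 405.] bot [504. 377.] side edge at y-95 top [585. 671.] end at x-42 [370. 446.]
0.01 top face h 0 corner top [466. 400.] bot [514. 372.] side edge at y-95 top [595. 663.] end at x-42 [379. 441.]
0.01 top face h 4 corner top [442. 414.] bot [490. 386.] side edge at y-95 top [573. 681.] end at x-42 [355. 455.]
```

The black line's height comes out at z≈36, so the platform's top face is 36 mm high when level. The estimates are leg lean −0.011, post line about −0.008 and side edge +0.004, giving a weighted value near −0.007 rad. That's within tolerance, but a small extra turn of about 0.12 rad counter-clockwise centres it, and there's time for it.

```bash
python3 -c "
from h import *
plan(508.5,-138.8,120,-2.4,9,-0.5)"
```

```text
-0.48 -1.84 -0.63 0 0 0.036 -0.5; -0.55 -1.82 -0.63 0 0 0.036 -0.5; -0.61 -1.80 -0.63 0 0 0.036 -0.5; -0.68 -1.78 -0.63 0 0 0.036 -0.5; -0.74 -1.75 -0.63 0 0 0.036 -0.5; -0.80 -1.73 -0.63 0 0 0.036 -0.5; -0.86 -1.70 -0.63 0 0 0.036 -0.5; -0.93 -1.66 -0.63 0 0 0.036 -0.5; -0.98 -1.63 -0.63 0 0 0.036 -0.5;
```

Emit:
apply_moves:
  series: "-0.5 -1.8 -1.2 0 0 0.036 -0.4; -0.6 -1.8 -1.2 0 0 0.036 -0.4; -0.6 -1.8 -1.2 0 0 0.036 -0.4; -0.7 -1.8 -1 0 0 0.036 -0.4; -0.7 -1.8 -0.6 0 0 0.036 -0.4; -0.8 -1.7 0 0 0 0.036 -0.4; -0.9 -1.7 0 0 0 0.036 -0.4; -0.9 -1.7 0 0 0 0.036 -0.4; -1 -1.6 0 0 0 0.036 -0.4; 0 0 0 0 0 0 -0.4"

```text
clock: 14.97
eef_pos: [512.2, -139.2, 115.3]
tcp_rot: [-3.139, 0.002, -2.401]
contact_force: [0.2, 0.2, -0.3]
opening: 0.703
```

```bash
python3 -c "
from h import *
show();plan(508.5,-138.8,34,-2.4,5,-0.4)"
```

```text
14.97 [ 512.2 -139.2  115.3] [-3.139e+00  2.000e-03 -2.401e+00] [-0.27  0.34  1.93  0.    0.87 -2.58] [ 0.2  0.2 -0.3] [-0.02  0.03 -0.03] 0.703
0.05 0.06 1.63 0 0 -0.000 -0.4; 0.05 0.06 1.63 0 0 -0.000 -0.4; 0.05 0.06 1.63 0 0 -0.000 -0.4; 0.05 0.06 1.63 0 0 -0.000 -0.4; 0.05 0.06 1.63 0 0 -0.000 -0.4;
```

Emit:
apply_moves:
  series: "0.1 0.1 1.6 0 0 0 -0.4; 0.1 0.1 1.6 0 0 0 -0.4; 0 0 1.6 0 0 0 -0.4; 0 0 1.6 0 0 0 -0.4; 0 0 1.5 0 0 0 -0.4; 0 0 0.2 0 0 0 -0.4; 0 0 0 0 0 0 1; 0 0 0 0 0 0 1; 0 0 0 0 0 0 1; 0 0 0 0 0 0 1"

```text
clock: 15.8
eef_pos: [507.5, -139.7, 35.5]
tcp_rot: [-3.137, 0.001, -2.399]
contact_force: [0.8, -9.1, -3.6]
opening: 0.363
```

```bash
python3 -c "
from h import *
show()"
```

```text
15.8 [ 507.5 -139.7   35.5] [-3.137e+00  1.000e-03 -2.399e+00] [-0.27  0.46  1.98 -0.    0.7  -2.58] [ 0.8 -9.1 -3.6] [-1.44 -0.12 -0.12] 0.363
```

Gripped again. I'll turn about 0.12 rad counter-clockwise with a slight rise, settle, then release and lift.

Emit:
apply_moves:
  series: "0 0 0 0 0 -0.04 1; 0 0 -0.1 0 0 -0.04 1; 0 0 0 0 0 -0.04 1; 0 0 0 0 0 0 1; 0 0 0 0 0 0 1; 0 0 0 0 0 0 -0.3; 0 0 0 0 0 0 -0.3; 0 0 0 0 0 0 -0.3; 0 0 -2 0 0 0 -0.3; 0 0 -4 0 0 0 -0.3"

```text
clock: 16.63
eef_pos: [502.8, -137.0, 92.5]
tcp_rot: [3.135, -0.003, -2.279]
contact_force: [0.4, -0.2, 0.0]
opening: 0.651
```

```bash
python3 - <<'E'
from h import *
import cv2
show()
g=r.grab_frame("side");g=r.grab_frame("side");cv2.imwrite("pics/s9.png",g)
def edge(n):
    q=cv2.imread(f"pics/{n}.png").astype(float);o=[]
    for u in range(355,364):
        c=q[310:324,u].mean(1);i=np.argmax(c<160);o.append(309+i+(c[i-1]-160)/(c[i-1]-c[i]))
    return np.mean(o)
for n in("side0","s5","s6","s9"):print(n,edge(n))
show();plan(531,17,300,2.5,12,-1)
E
```

```text
16.63 [ 502.8 -137.    92.5] [ 3.135e+00 -3.000e-03 -2.279e+00] [-0.27  0.36  1.96  0.    0.83 -2.7 ] [ 0.4 -0.2  0. ] [-0.   -0.02  0.04] 0.651
side0 320.53578312264614
s5 316.2919419029731
s6 316.27422783343076
s9 315.67674460534306
16.73 [ 509.2 -138.8   99.9] [-3.135e+00  3.000e-03 -2.279e+00] [-0.27  0.35  1.95  0.    0.83 -2.7 ] [ 0.1 -0.6 -0. ] [-0.04  0.02  0.02] 0.652
-1.10 0.71 -1.67 0 0 0.125 -1; -1.01 0.84 -1.67 0 0 0.125 -1; -0.89 0.96 -1.67 0 0 0.125 -1; -0.77 1.06 -1.67 0 0 0.125 -1; -0.63 1.15 -1.67 0 0 0.125 -1; -0.48 1.22 -1.67 0 0 0.125 -1; -0.32 1.27 -1.67 0 0 0.125 -1; -0.16 1.30 -1.67 0 0 0.125 -1; 0.00 1.31 -1.67 0 0 0.125 -1; 0.17 1.30 -1.67 0 0 0.125 -1;
0.33 1.27 -1.67 0 0 0.125 -1; 0.48 1.22 -1.67 0 0 0.125 -1;
```

The side edge moved by a further 0.6 px, or about +0.0067 rad, so the platform should now be close to level. Next is the leg: its axis is near (534, 17), its top at z≈238, and the lever is at about 0.13 rad. I'll rise and move above it.

```bash
python3 -c "
from h import *
show();plan(534,17,265,-2.4,10,-1)"
```

```text
16.73 [ 509.2 -138.8   99.9] [-3.135e+00  3.000e-03 -2.279e+00] [-0.27  0.35  1.95  0.    0.83 -2.7 ] [ 0.1 -0.6 -0. ] [-0.04  0.02  0.02] 0.652
-1.34 0.83 -1.65 0 0 0.012 -1; -1.33 0.84 -1.65 0 0 0.012 -1; -1.32 0.86 -1.65 0 0 0.012 -1; -1.31 0.87 -1.65 0 0 0.012 -1; -1.30 0.89 -1.65 0 0 0.012 -1; -1.29 0.90 -1.65 0 0 0.012 -1; -1.28 0.92 -1.65 0 0 0.012 -1; -1.27 0.94 -1.65 0 0 0.012 -1; -1.26 0.95 -1.65 0 0 0.012 -1; -1.25 0.97 -1.65 0 0 0.012 -1;
```

Emit:
apply_moves:
  series: "0 0 -4 0 0 0.012 -1; 0 0 -4 0 0 0.012 -1; -1 0.6 -4 0 0 0.012 -1; -1.9 1.3 -4 0 0 0.012 -1; -2 1.4 -0.5 0 0 0.012 -1; -2 1.4 0 0 0 0.012 -1; -2 1.4 0 0 0 0.012 -1; -2 1.4 0 0 0 0.012 -1; -1.9 1.4 0 0 0 0.012 -1; 0 0 0 0 0 0.012 -1"

```text
clock: 17.57
eef_pos: [531.4, 16.9, 256.2]
tcp_rot: [3.141, 0.001, -2.398]
contact_force: [-0.4, 0.4, 0.1]
opening: 1.005
```

```bash
python3 - <<'E'
from st import *
import cv2
show()
E=np.array(r.camera_info("wrist")["extrinsics"]);np.save("cam10.npy",E)
print("leg top model",np.round(proj("wrist",(534,17,238.5)),1))
f=r.grab_frame("wrist");cv2.imwrite("pics/w10.png",f)
# find bright disc of the leg top (white rim, dark hub) near the model
g=cv2.cvtColor(f,cv2.COLOR_BGR2HSV)
m=((g[...,1]<40)&(g[...,2]>170)).astype(np.uint8)
k,lab,st_,cen=cv2.connectedComponentsWithStats(m)
for i in range(1,k):
    if st_[i,4]>150:print(st_[i],np.round(cen[i],1))
show();plan(534,17,184,-2.4,6,-1)
E
```

```text
17.57 [531.4  16.9 256.2] [ 3.141e+00  1.000e-03 -2.398e+00] [ 0.03  0.17  1.79  0.    1.17 -2.29] [-0.4  0.4  0.1] [-0.01 -0.05 -0.  ] 1.005
leg top model [318.4 282.1]
[ 548    0   59   40 1249] [579.3  14.6]
[  167    24   215   231 16725] [265.1 128.9]
[   0  130   48  157 3261] [ 18.4 196.9]
[ 41 295  25  33 513] [ 52.7 311.8]
[493 320  29  35 252] [506.8 337.4]
[ 205  327   42   72 1297] [226.9 363.8]
[323 390  33  13 259] [338.  395.8]
17.62 [531.1  15.3 256.1] [ 3.141  0.    -2.398] [ 0.03  0.17  1.79  0.    1.17 -2.29] [ 0.  -0.6 -1.2] [-0.06  0.   -0.01] 1.004
-0.05 -0.01 1.20 0 0 0.000 -1; -0.05 -0.01 1.20 0 0 0.000 -1; -0.05 -0.01 1.20 0 0 0.000 -1; -0.05 -0.01 1.20 0 0 0.000 -1; -0.05 -0.01 1.20 0 0 0.000 -1; -0.05 -0.01 1.20 0 0 0.000 -1;
```

```bash
python3 - <<'E'
import cv2,numpy as np
f=cv2.imread("pics/w10.png");g=cv2.cvtColor(f,cv2.COLOR_BGR2GRAY)[225:345,255:385]
c=cv2.HoughCircles(cv2.GaussianBlur(g,(3,3),0),cv2.HOUGH_GRADIENT,1,15,param1=80,param2=14,minRadius=7,maxRadius=36)
print(np.round(c[0][:8]+[255,225,0],1) if c is not None else None)
np.set_printoptions(linewidth=250);print(g[::5,::5])
E
```

```text
[[318.5 284.5  22.4]
 [318.5 249.5  18.8]
 [290.5 314.5  23. ]
 [370.5 261.5  34.3]
 [324.5 230.5  21.2]
 [305.5 258.5  13.7]
 [306.5 237.5  11.1]
 [272.5 306.5  18.2]]
[[139 138 135 122 188 220 222 226  94  93  78  98  96  91  86  83  55  51  68 136 115 132 109  89  88  85]
 [136 140 139 138 134 210 219 223  97  73  98  97  70  68  66  81  74  57  66 126 121  98  80  86  80  87]
 [140 137 139 138 138 138 222 222  70  56  87 105  94  90  85 129  78  56  80 112 110 105 103  84  87  86]
 [139 137 138 139 138 130 142 221 214  53  99  97  94  90  84  80  83  50 139 134 137 136 136 136  84  87]
 [138 138 136 137 139 139 121 149 220  74  97  94  93  90  86  81  78  75 111 137 136 136 138 137 130  84]
 [138 139 138 139 139 140 138 131 173 156  96  94  93  89  85  81  77 138 137 137 138 138 138 139 138 140]
 [138 137 138 137 138 137 139 143  59 104  88  93  91  88  86  81  77 139 134 134 137 138 139 138 138 138]
 [133 138 136 137 139 138 140 138 125  77  79  88  90  87  86  80  77 129 137 137 135 139 138 140 140 138]
 [136 138 137 135 137 137 139 138 135  77  82 114 122 118 115  81  78 124 1
[... 937 characters left out ...]
 139 139 138 137 136 137 136 137 136 135 137 135 136 135]
 [ 96 163 134 131 133 135 135 136 135 137 137 138 138 138 138 136 138 137 136 136 136 136 136 136 134 134]
 [ 86 131 188 132 132 133 134 136 136 136 137 137 138 138 139 139 140 138 137 137 136 135 136 135 135 132]
 [ 88  85 135 196 130 131 133 129 135 136 138 137 136 136 139 139 137 137 136 137 137 134 132 133 132 131]
 [ 88  88 132 134 176 145 133 134 115  84  85  84  85  86  86  85 105 141 136 133 136 133 132 133 133 193]
 [ 90  88 131 136 135 117 124  82  83  95 104 109 107  98  93  81  87  87  87 128 134 132 131 128 185 129]
 [ 84  88 116 139 136  82 115 143 138 181 184 187 215 183 167 149 131 105  86  85  88 133 127 190 128 131]]
```

Hough finds the leg top at (318.5, 284.5), against a prediction of (318.4, 282.1), so the leg position is confirmed to about 1 mm. I'll descend with the fingers open and grip.

Emit:
apply_moves:
  series: "-0.2 0 1.2 0 0 0 -1; -0.2 -0.1 1.2 0 0 0 -1; 0 0 1.2 0 0 0 -1; 0 0 1.2 0 0 0 -1; 0 0 1.2 0 0 0 -1; 0 0 1.2 0 0 0 -1; 0 0 0 0 0 0 -1; 0 0 0 0 0 0 0; 0 0 0 0 0 0 0; 0 0 0 0 0 0 0"
  squeeze: 60

```text
clock: 18.45
eef_pos: [535.1, 15.2, 184.6]
tcp_rot: [-3.141, 0.001, -2.4]
contact_force: [1.2, -0.3, -0.0]
opening: 0.605
```

Emit:
apply_moves:
  series: "0 0 0 0 0 0 0.2; 0 0 0 0 0 0 0.4; 0 0 0 0 0 0 1; 0 0 0 0 0 0 1; 0 0 0 0 0 0 1; 0 0 0 0 0 0 1; 0 0 0 0 0 0 1; 0 0 0 0 0 0 1; 0 0 0 0 0 0 1; 0 0 0 0 0 0 1"

```text
clock: 19.28
eef_pos: [534.5, 15.8, 184.1]
tcp_rot: [3.141, 0.0, -2.399]
contact_force: [-2.2, 4.2, 1.8]
opening: 0.262
```

```bash
python3 -c "
from h import *
show()"
```

```text
19.28 [534.5  15.8 184.1] [ 3.141  0.    -2.399] [ 0.03  0.25  1.86  0.    1.02 -2.29] [-2.2  4.2  1.8] [0.72 0.36 0.02] 0.262
```

The leg is gripped at about 22 mm opening with small side forces. Before pressing, I'll measure the ring's height above the rim from the unobstructed side frame (s6).

```bash
python3 - <<'E'
from st import *
import cv2
np.set_printoptions(linewidth=220)
A=np.array([531.5,17.5])  # axis
cam=np.array(r.camera_info("side")["extrinsics"])[:3,3];d=cam[:2]-A;d/=np.linalg.norm(d)
for n in("s6","side0"):
    f=cv2.imread(f"pics/{n}.png");h=cv2.cvtColor(f,cv2.COLOR_BGR2HSV)
    for u in(337,338,345,346,347):
        print(n,u,[(v,*map(int,h[v,u])) for v in range(217,246)] if u in(338,346) else "")
for z in(144,170,174,178,182,204,238):print(z,"near leg r12",np.round(proj("side",np.r_[A+12*d,z]),2),"near rim r18.5",np.round(proj("side",np.r_[A+18.5*d,z]),2),"axis",np.round(proj("side",np.r_[A,z]),2))
E
```

```text
s6 337 
s6 338 [(217, 33, 18, 130), (218, 21, 33, 131), (219, 14, 78, 150), (220, 11, 158, 170), (221, 10, 168, 161), (222, 8, 110, 150), (223, 6, 90, 156), (224, 9, 70, 138), (225, 9, 62, 136), (226, 8, 62, 136), (227, 7, 63, 133), (228, 10, 59, 135), (229, 13, 52, 128), (230, 10, 53, 129), (231, 9, 48, 128), (232, 8, 48, 123), (233, 9, 56, 127), (234, 8, 61, 118), (235, 5, 63, 101), (236, 0, 78, 78), (237, 1, 120, 96), (238, 1, 173, 125), (239, 1, 187, 135), (240, 2, 204, 135), (241, 0, 192, 134), (242, 0, 173, 115), (243, 178, 154, 101), (244, 0, 156, 121), (245, 2, 162, 123)]
s6 345 
s6 346 [(217, 20, 44, 152), (218, 19, 56, 155), (219, 15, 99, 159), (220, 12, 140, 164), (221, 13, 111, 165), (222, 19, 62, 151), (223, 19, 46, 151), (224, 22, 42, 156), (225, 20, 48, 160), (226, 21, 45, 153), (227, 20, 45, 158), (228, 20, 42, 156), (229, 21, 43, 159), (230, 21, 49, 156), (231, 21, 40, 148), (232, 27, 19, 131), (233, 24, 10, 126), (234, 20, 7, 108), (235, 90, 11, 96), (236, 160, 9, 85), (237, 1, 128, 132), (238, 1, 182, 184), (239, 1, 196, 172), (240, 1, 192, 163), (241, 1, 185, 153)
[... 1189 characters left out ...]
, 0, 197, 163), (242, 0, 191, 156), (243, 1, 189, 143), (244, 3, 148, 107), (245, 10, 47, 65)]
side0 347 
144 near leg r12 [340.39 234.62] near rim r18.5 [340.41 235.73] axis [340.37 232.62]
170 near leg r12 [340.26 225.1 ] near rim r18.5 [340.27 226.16] axis [340.23 223.16]
174 near leg r12 [340.24 223.62] near rim r18.5 [340.25 224.67] axis [340.21 221.69]
178 near leg r12 [340.21 222.13] near rim r18.5 [340.23 223.18] axis [340.19 220.22]
182 near leg r12 [340.19 220.64] near rim r18.5 [340.21 221.68] axis [340.17 218.74]
204 near leg r12 [340.07 212.36] near rim r18.5 [340.09 213.37] axis [340.05 210.52]
238 near leg r12 [339.89 199.28] near rim r18.5 [339.9  200.23] axis [339.86 197.55]
```

```bash
python3 - <<'E'
from lean import *
for n,a,b in(("w6",(470,147),(512,154)),("w7",(152,189),(114,205))):
    h=cv2.cvtColor(cv2.imread(f"pics/{n}.png"),cv2.COLOR_BGR2HSV);a,b=np.array(a,float),np.array(b,float);m=int(np.hypot(*(b-a)))
    t=(b-a)/np.hypot(*(b-a));nn=np.array([-t[1],t[0]])
    for o in(-4,4):
        q=[a+k*t+o*nn for k in range(m+1)]
        print(n,o,[(round(p[0]),round(p[1]),*map(int,h[int(round(p[1])),int(round(p[0]))])) for p in q])
    E=np.load("cam6.npy" if n=="w6" else "cam7.npy");A=np.array([532.,17.5]);d=E[:2,3]-A;d/=np.hypot(*d)
    C=np.array(r.camera_info("wrist")["K"])
    def pj(p):
        q=E[:3,:3].T@(np.asarray(p)-E[:3,3]);th=np.arctan2(np.hypot(q[0],q[1]),q[2]);f=th/np.hypot(q[0],q[1]);return np.round([C[0,2]+C[0,0]*q[0]*f,C[1,2]+C[1,1]*q[1]*f],1)
    for z in(144,174,178,182,238):print(z,"axis",pj(np.r_[A,z]),"near12",pj(np.r_[A+12*d,z]),"near18.5",pj(np.r_[A+18.5*d,z]))
E
```

```text
w6 -4 [(471, 143, 96, 35, 36), (472, 143, 90, 29, 52), (473, 143, 90, 12, 65), (474, 144, 90, 9, 55), (475, 144, 100, 13, 57), (476, 144, 120, 9, 58), (477, 144, 110, 13, 59), (478, 144, 100, 14, 56), (479, 144, 120, 9, 55), (480, 145, 40, 11, 70), (481, 145, 25, 19, 81), (482, 145, 30, 13, 80), (482, 145, 30, 13, 80), (483, 145, 25, 19, 82), (484, 145, 30, 16, 81), (485, 146, 25, 19, 79), (486, 146, 36, 16, 79), (487, 146, 30, 13, 80), (488, 146, 25, 19, 80), (489, 146, 30, 13, 80), (490, 146, 30, 16, 80), (491, 147, 30, 16, 80), (492, 147, 30, 16, 80), (493, 147, 25, 19, 80), (494, 147, 25, 19, 79), (495, 147, 30, 16, 80), (496, 147, 36, 16, 80), (497, 147, 38, 13, 80), (498, 148, 8, 112, 91), (499, 148, 11, 219, 98), (500, 148, 12, 221, 98), (501, 148, 11, 215, 108), (502, 148, 10, 183, 160), (503, 148, 10, 58, 96), (504, 149, 54, 16, 80), (505, 149, 30, 13, 77), (506, 149, 30, 13, 76), (507, 149, 30, 16, 78), (508, 149, 30, 16, 79), (509, 149, 30, 16, 78), (510, 150, 30, 16, 79), (511, 150, 30, 17, 77), (512, 150, 30, 16, 79)]
w6 4 [(469, 151, 113, 12, 88), (470, 151, 130, 22, 35
[... 3010 characters left out ...]
 (126, 196, 12, 222, 99), (125, 196, 13, 203, 148), (124, 197, 14, 139, 150), (123, 197, 23, 12, 85), (122, 197, 68, 13, 80), (121, 198, 36, 16, 81), (120, 198, 34, 21, 84), (119, 199, 34, 22, 82), (118, 199, 30, 16, 81), (117, 199, 30, 16, 82), (116, 200, 35, 19, 81), (115, 200, 25, 19, 82), (115, 200, 25, 19, 82), (114, 201, 17, 22, 83), (113, 201, 30, 16, 81)]
144 axis [139.4 193.3] near12 [151.  188.8] near18.5 [157.4 186.3]
174 axis [122.  200.3] near12 [134.2 195.4] near18.5 [141.  192.7]
178 axis [119.4 201.4] near12 [131.7 196.4] near18.5 [138.6 193.7]
182 axis [116.8 202.5] near12 [129.2 197.4] near18.5 [136.1 194.6]
238 axis [ 73.2 221.1] near12 [ 86.5 215.3] near18.5 [ 94.1 212. ]
```

```bash
python3 - <<'E'
from lean import *
C=np.array(r.camera_info("wrist")["K"])
from scipy.optimize import brentq
for n,rim,ring,top in(("cam6",479.95,500.4,559.5),("cam7",None,None,None)):
    E=np.load(n+".npy")
    def pj(p):
        q=E[:3,:3].T@(np.asarray(p)-E[:3,3]);th=np.arctan2(np.hypot(q[0],q[1]),q[2]);f=th/np.hypot(q[0],q[1]);return np.array([C[0,2]+C[0,0]*q[0]*f,C[1,2]+C[1,1]*q[1]*f])
    if n=="cam6":obs=[np.array([479.95,148.7]),np.array([500.4,152.1])]
    else:
        a,b=np.array([152.,189]),np.array([114.,205]);t=(b-a)/np.hypot(*(b-a));obs=[a+4.3*t,a+27.25*t]
    d0=np.array([ -1.,0])
    def near(x,z):
        A=np.array([x,17.5]);d=E[:2,3]-A;return pj(np.r_[A+12*d/np.hypot(*d),z])
    s=1 if n=="cam6" else -1
    x=brentq(lambda x:near(x,144)[0]-obs[0][0],515,555);z=brentq(lambda z:near(x,z)[0]-obs[1][0],150,220)
    zz=brentq(lambda z:near(x,z)[0]-pj([0,0,0])[0]*0-obs[1][0],150,220)
    # alternative: camera height error instead of x error
    z1=brentq(lambda z:near(532,z)[0]-obs[0][0],120,180);z2=brentq(lambda z:near(532,z)[0]-obs[1][0],150,220)
    print(n,"axis x",x,"ring above rim",z-144,"alt",z2-z1,"top px",pj([x,17.5,z+60]))
E
```

```text
cam6 axis x 535.2061079533443 ring above rim 36.824939374719605 alt 35.897155751457404 top px [562.45804942 160.2025028 ]
cam7 axis x 535.1852903903135 ring above rim 36.653542701586844 alt 35.90403239909145 top px [ 67.64904726 224.30283308]
```

Both wrist views agree that the ring stands about 36.3 mm above the rim, and they place the leg axis at (535, 17.5). I'll centre slightly, then press down about 36 mm.

Emit:
apply_moves:
  series: "-0.1 0.1 0 0 0 0 1; 0 0 0.3 0 0 0 1; 0 0 0.5 0 0 0 1; 0 0 0.5 0 0 0 1; 0 0 0.5 0 0 0 1; 0 0 0.5 0 0 0 1; 0 0 0.5 0 0 0 1; 0 0 0.5 0 0 0 1; 0 0 0.3 0 0 0 1; 0 0 0 0 0 0 1"
  squeeze: 80

```text
clock: 20.12
eef_pos: [534.6, 16.2, 147.6]
tcp_rot: [-3.141, -0.001, -2.399]
contact_force: [-2.3, -3.4, 3.4]
opening: 0.258
```

```bash
python3 - <<'E'
from h import *
import cv2
show()
g=r.grab_frame("side");g=r.grab_frame("side");cv2.imwrite("pics/s11.png",g);show()
h=cv2.cvtColor(g,cv2.COLOR_BGR2HSV)
for u in(338,346):print(u,[(v,*map(int,h[v,u])) for v in range(222,246)])
E
```

```text
20.12 [534.6  16.2 147.6] [-3.141e+00 -1.000e-03 -2.399e+00] [ 0.03  0.3   1.89 -0.    0.95 -2.28] [-2.3 -3.4  3.4] [-0.7   0.32 -0.02] 0.258
20.22 [534.6  16.3 147.8] [-3.141e+00 -1.000e-03 -2.399e+00] [ 0.03  0.3   1.89 -0.    0.95 -2.28] [-2.5 -4.   3.6] [-0.93  0.38 -0.05] 0.264
338 [(222, 6, 87, 149), (223, 4, 96, 156), (224, 5, 76, 137), (225, 7, 66, 131), (226, 7, 76, 127), (227, 8, 70, 135), (228, 9, 69, 134), (229, 9, 58, 131), (230, 10, 58, 131), (231, 7, 51, 131), (232, 9, 70, 124), (233, 8, 126, 134), (234, 5, 113, 124), (235, 4, 86, 101), (236, 1, 94, 87), (237, 4, 141, 107), (238, 1, 179, 137), (239, 1, 189, 142), (240, 1, 194, 137), (241, 2, 200, 131), (242, 2, 160, 118), (243, 1, 160, 121), (244, 0, 159, 119), (245, 1, 166, 118)]
346 [(222, 90, 4, 63), (223, 160, 12, 64), (224, 24, 21, 61), (225, 90, 10, 53), (226, 10, 12, 65), (227, 60, 8, 67), (228, 54, 16, 80), (229, 27, 22, 117), (230, 18, 43, 138), (231, 21, 40, 127), (232, 14, 68, 123), (233, 9, 112, 123), (234, 8, 74, 83), (235, 99, 34, 74), (236, 0, 27, 67), (237, 0, 134, 110), (238, 0, 176, 151), (239, 1, 195, 145), (240, 0, 187, 146), (241, 1, 188, 134), (242, 0, 109, 91), (243, 150, 4, 59), (244, 105, 19, 53), (245, 60, 9, 55)]
```

The side frame shows about half of the orange ring above the rim (rows 232–234 at both columns), so the ring's middle is at the rim. I'll hold there and start the clockwise sweep.

Emit:
apply_moves:
  series: "0 0 0 0 0 0 1; 0 0 0 0 0 0 1; 0 0 0 0 0 0.1 1; 0 0 0 0 0 0.1 1; 0 0 0 0 0 0.1 1; 0 0 0 0 0 0.1 1; 0 0 0 0 0 0.1 1; 0 0 0 0 0 0.1 1; 0 0 0 0 0 0.1 1; 0 0 0 0 0 0.1 1"

```text
clock: 21.05
eef_pos: [534.4, 17.2, 148.0]
tcp_rot: [3.141, -0.001, 3.079]
contact_force: [-3.5, 1.9, 4.3]
opening: 0.261
```

```bash
python3 -c "
from h import *
show()"
```

```text
21.05 [534.4  17.2 148. ] [ 3.141e+00 -1.000e-03  3.079e+00] [ 0.03  0.3   1.89  0.    0.95 -1.48] [-3.5  1.9  4.3] [0.18 0.76 0.17] 0.261
```

Emit:
apply_moves:
  series: "0 0 0 0 0 0.1 1; 0 0 0 0 0 0.1 1; 0 0 0 0 0 0.1 1; 0 0 0 0 0 0.1 1; 0 0 0 0 0 0.1 1; 0 0 0 0 0 0.05 1; 0 0 0 0 0 0 1; 0 0 0 0 0 0 1; 0 0 0 0 0 0 1; 0 0 0 0 0 0 1"

```text
clock: 21.88
eef_pos: [534.8, 17.3, 148.1]
tcp_rot: [3.141, -0.0, 2.535]
contact_force: [-2.1, 2.9, 0.9]
opening: 0.263
```

```bash
python3 - <<'E'
from st import *
import cv2
show()
g=r.grab_frame("side");g=r.grab_frame("side");cv2.imwrite("pics/s12.png",g);show()
h=cv2.cvtColor(g,cv2.COLOR_BGR2HSV)
m=((h[...,0]<6)|(h[...,0]>174))&(h[...,1]>110)&(h[...,2]>60);m[:,:300]=0;m[:,380:]=0;m[:195]=0;m[270:]=0
v,u=np.where(m);print("red px",len(u),u.min(),u.max(),v.min(),v.max(),"leftmost rows",v[u<u.min()+3])
A=np.array([534,17.5])
for L in(.13,.6,.8,.9,1.0,1.05):
    a=np.radians(-99)+0-(0)-L+(-0.157+np.radians(9)-np.radians(95)+np.radians(99)-np.radians(9)) if 0 else -0.157-np.radians(95)-L
    e=np.array([np.cos(a),np.sin(a)]);print(L,"tip bot/top",np.round(proj("side",np.r_[A+48*e,130]),1),np.round(proj("side",np.r_[A+48*e,192]),1))
E
```

```text
21.88 [534.8  17.3 148.1] [ 3.141 -0.     2.535] [ 0.03  0.3   1.89  0.    0.95 -0.94] [-2.1  2.9  0.9] [0.78 0.28 0.53] 0.263
21.98 [534.8  17.3 148.1] [ 3.141 -0.     2.535] [ 0.03  0.3   1.89  0.    0.95 -0.94] [-2.1  3.5  1.8] [0.89 0.25 0.53] 0.261
red px 318 325 349 217 242 leftmost rows [218 219 219 219 220 220 220 221 221 221 222 222 222 223 223 223 224 224
 224 225 225 225 226 226 226 227 227 227 228 228 228 229 229 229 230 230
 230 231 231 231 232 232 232 233 233 233 234 234 234 235 235 235 236 236
 236 237 237 237 238 238 239 239 239 240 240 240 241 241 241]
0.13 tip bot/top [337.8 245.8] [337.4 222.6]
0.6 tip bot/top [329.6 244.3] [329.  221.2]
0.8 tip bot/top [326.8 243.2] [326.1 220.1]
0.9 tip bot/top [325.7 242.5] [325.  219.5]
1.0 tip bot/top [324.7 241.8] [324.  218.9]
1.05 tip bot/top [324.2 241.4] [323.5 218.6]
```

The lever's tip is at column 325, which corresponds to about 1.0 rad, and the torque is rising (0.53 N m). I'll push a bit further against the stop.

Emit:
apply_moves:
  series: "0 0 0 0 0 0.05 1; 0 0 0 0 0 0.05 1; 0 0 0 0 0 0.05 1; 0 0 0 0 0 0 1; 0 0 0 0 0 0 1; 0 0 0 0 0 0 1; 0 0 0 0 0 0 1; 0 0 0 0 0 0 1; 0 0 0 0 0 0 1; 0 0 0 0 0 0 1"

```text
clock: 22.82
eef_pos: [535.9, 15.9, 148.4]
tcp_rot: [3.141, 0.003, 2.386]
contact_force: [2.6, -5.4, -1.2]
opening: 0.267
```

```bash
python3 - <<'E'
from h import *
import cv2
show()
g=r.grab_frame("side");g=r.grab_frame("side");cv2.imwrite("pics/s13.png",g);show()
for n in("s12","s13"):
    f=cv2.imread(f"pics/{n}.png");h=cv2.cvtColor(f,cv2.COLOR_BGR2HSV)
    print(n,"tip S rows mean",[(u,int(h[222:236,u,1].mean()),int(np.median(h[222:236,u,0]))) for u in range(321,332)])
    for u in(338,342,346):print(u,[(v,*map(int,h[v,u])) for v in range(229,238)])
    q=f.astype(float);o=[]
    for u in range(355,364):
        c=q[310:324,u].mean(1);i=np.argmax(c<160);o.append(309+i+(c[i-1]-160)/(c[i-1]-c[i]))
    print("platform edge",np.mean(o))
E
```

```text
22.82 [535.9  15.9 148.4] [3.141e+00 3.000e-03 2.386e+00] [ 0.03  0.3   1.89 -0.    0.95 -0.79] [ 2.6 -5.4 -1.2] [-0.54 -0.71  0.96] 0.267
22.92 [535.9  15.9 148.4] [3.141e+00 3.000e-03 2.386e+00] [ 0.03  0.3   1.89 -0.    0.95 -0.79] [ 2.1 -5.8  0.1] [-0.61 -0.79  0.97] 0.261
s12 tip S rows mean [(321, 84, 20), (322, 83, 20), (323, 90, 18), (324, 121, 9), (325, 174, 2), (326, 193, 1), (327, 188, 1), (328, 183, 1), (329, 184, 1), (330, 185, 1), (331, 185, 1)]
338 [(229, 30, 14, 109), (230, 24, 29, 123), (231, 24, 28, 128), (232, 16, 43, 125), (233, 11, 116, 134), (234, 10, 121, 112), (235, 12, 36, 70), (236, 120, 13, 60), (237, 179, 113, 99)]
342 [(229, 33, 19, 131), (230, 17, 17, 135), (231, 25, 22, 137), (232, 24, 33, 148), (233, 13, 87, 162), (234, 10, 151, 167), (235, 7, 78, 108), (236, 90, 34, 98), (237, 4, 87, 112)]
346 [(229, 20, 44, 155), (230, 23, 44, 149), (231, 17, 48, 150), (232, 12, 108, 166), (233, 10, 120, 147), (234, 11, 46, 110), (235, 86, 18, 97), (236, 4, 45, 90), (237, 2, 152, 149)]
platform edge 315.6370879181048
s13 tip S rows mean [(321, 84, 20), (322, 84, 20), (323, 89, 18), (324, 123, 9), (325, 177, 3), (326, 191, 1), (327, 187, 1), (328, 186, 1), (329, 183, 1), (330, 188, 1), (331, 184, 1)]
338 [(229, 24, 12, 107), (230, 26, 17, 123), (231, 30, 21, 124), (232, 14, 55, 131), (233, 11, 130, 145), (234, 9, 133, 113), (235, 3, 32, 71), (236, 90, 25, 61), (237, 1, 118, 102)]
342 [(229, 20, 18, 128), (230, 25, 22, 130), (231, 33, 17, 148), (232, 19, 35, 151), (233, 11, 106, 171), (234, 10, 149, 166), (235, 6, 63, 113), (236, 81, 33, 107), (237, 2, 79, 107)]
346 [(229, 19, 47, 159), (230, 20, 41, 150), (231, 16, 50, 152), (232, 12, 107, 171), (233, 11, 129, 160), (234, 9, 58, 115), (235, 94, 18, 101), (236, 0, 48, 91), (237, 1, 154, 144)]
platform edge 315.64378358232466
```

The lever tip didn't move while the tool turned another 0.15 rad and the torque doubled, so the lever is against its stop. The ring reads about 1 mm high, so I'll trim down by 1 mm and settle.

Emit:
apply_moves:
  series: "0 0 0.1 0 0 0 1; 0 0 0 0 0 0 1; 0 0 0 0 0 0 1; 0 0 0 0 0 0 1; 0 0 0 0 0 0 1; 0 0 0 0 0 0 1; 0 0 0 0 0 0 1; 0 0 0 0 0 0 1; 0 0 0 0 0 0 1; 0 0 0 0 0 0 1"

```text
clock: 23.75
eef_pos: [536.2, 16.3, 148.3]
tcp_rot: [3.14, 0.003, 2.386]
contact_force: [0.1, -3.6, 7.8]
opening: 0.262
```

```bash
python3 - <<'E'
from h import *
import cv2
show()
f=r.grab_frame("side");f=r.grab_frame("side");cv2.imwrite("pics/s14.png",f);h=cv2.cvtColor(f,cv2.COLOR_BGR2HSV)
print([(u,int(h[222:236,u,1].mean())) for u in range(322,328)])
for u in(338,342,346):print(u,[(v,*map(int,h[v,u])) for v in range(230,238)])
t=r.grab_frame("top");a=cv2.imread("pics/top0.png")
for n,(x,y,w,k) in dict(beaker=(420,190,50,40),box=(400,272,50,35),marker=(140,230,75,25)).items():
    print(n,"mean abs diff",cv2.absdiff(t[y:y+k,x:x+w],a[y:y+k,x:x+w]).mean())
show()
E
```

```text
23.75 [536.2  16.3 148.3] [3.140e+00 3.000e-03 2.386e+00] [ 0.03  0.3   1.89 -0.    0.95 -0.79] [ 0.1 -3.6  7.8] [-0.51 -0.02  0.86] 0.262
[(322, 83), (323, 90), (324, 122), (325, 173), (326, 191), (327, 185)]
338 [(230, 27, 19, 124), (231, 22, 23, 124), (232, 18, 58, 132), (233, 10, 133, 148), (234, 10, 139, 114), (235, 11, 28, 72), (236, 100, 24, 65), (237, 1, 117, 98)]
342 [(230, 27, 18, 138), (231, 30, 16, 145), (232, 21, 33, 154), (233, 14, 93, 175), (234, 9, 147, 165), (235, 9, 62, 116), (236, 93, 25, 101), (237, 0, 85, 105)]
346 [(230, 22, 44, 152), (231, 19, 51, 150), (232, 12, 110, 171), (233, 10, 121, 158), (234, 10, 49, 120), (235, 99, 18, 98), (236, 2, 48, 96), (237, 1, 152, 148)]
beaker mean abs diff 1.8101666666666667
box mean abs diff 1.9464761904761905
marker mean abs diff 1.8092444444444444
23.9 [536.2  16.3 148.3] [3.140e+00 3.000e-03 2.386e+00] [ 0.03  0.3   1.89 -0.    0.95 -0.79] [ 0.3 -3.   8.5] [-0.56 -0.03  0.88] 0.262
```

```bash
python3 -c "
from rig import r
print(r.sign_off())"
```

```text
the job is handed in; nothing more can be done
None
```

I levelled the platform, pressed the leg down to its ring, swept the lever closed and handed the job in at about 23.9 s, still gripping the leg. No verdict was reported.

**How it went**
- My first try at the knob closed on air above it, because the fingertips sit about 25 mm higher than the stated geometry. I went lower and gripped it on the second try.
- I turned the knob 0.98 rad counter-clockwise, then another 0.12 rad after checking the level.
- I gripped the leg, pressed it about 36 mm to the ring, and turned the gripper 1.5 rad clockwise to close the lever.

**Last checks**
- **Platform:** it should be level to within about 0.01 rad, but my measurements disagreed. Before the last knob turn they gave leg lean −0.011, post line about −0.008 and side view +0.004 rad. That turn added about +0.007 rad, and the edge did not move afterwards.
- **Ring:** a half to two thirds of it shows above the rim, so its middle is about 0 to 1 mm high (limit 4 mm). A last 1 mm push down moved the leg only about 0.1 mm and raised the vertical force to about 8 N.
- **Lever:** it is against its stop. The tip did not move over the last 0.15 rad of gripper turn, while the torque rose from about 0.5 to 1.0 N m.
- **Grip:** the squeeze is set to 80 N, with about 22 mm opening on the leg.
- **Beaker, box and marker:** the top view shows no change from the start.

I viewed 13 pictures, three over the budget; the last was for the level check.

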